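Free the sign plate with the forked key and hang it on the display

ROBOT

A 6-joint arm with a two-finger parallel gripper is mounted at the origin on a cart in front of the work surface, level with it; the furniture and walls round the work are solid. World frame = base frame: x ahead of the robot, y to its left, z up, the work surface at z = 0. Lengths are in m, angles in rad, forces in N, time in s.
With the tool pointing down it reaches from about 0.275 to 1 m from the base axis. Payload 8.4 kg.
Tool frame: the origin (TCP) lies at the very end of the fingers, on their centre line; the grasp point (between the pads) lies 19 mm behind it; z points along the fingers, y is the line along which they close (so a half turn about z gives the same grasp; the last joint's range is limited). The gripper opens to 85 mm and grips with 20 to 120 N. Pads are 22 mm wide; open, the fingers measure 114 mm over their backs; the gripper's body (76 mm by 85 mm) begins 54 mm behind the grasp point. The pads swing forward as they close: fully open they stand 13 mm farther back than shut.
Start: joints at [-1.119, 0.353, 1.633, -0, 1.155, -0.002], TCP at [0.274, -0.562, 0.197] pointing down, gripper open.
Joint ranges: [-2.63, 2.63], [-0.92, 2.1], [0.06, 2.66], [-1.3, 4.44], [0, 2.69], [-3.02, 3.02]. Speed limits (rad/s): [2.22, 2.22, 2.79, 3.14, 3.14, 3.14].

INTERFACE

Orientations are given as a unit quaternion [w, x, y, z].
In Python, from station import observe, snapshot, camera_info, sign_off, silhouettes gives the robot as it stands.
- The arm moves only by the tool step_arm, never from a script. Its argument "deltas" is a list of rows, each an object with "translation": the shift along the tool's x, y, z in m, a list of three; "delta_rot": the turn, a rotation vector about the tool's x, y, z in degrees, a list of three; "claw": the opening, from 0 (shut) to 1 (fully open). A call has 1 to 5 rows; each row shifts and turns the commanded pose from where the row before left it, along the tool's axes as they then stand; what a row does not reach is not made up. A row lasts 1/10 s, in which the tool goes at most 50 mm and 8.59 degrees, less where a joint would pass 70% of its speed; a pose out of reach is approached as far as the arm can. A call is refused whole if a number of a shift passes 0.05 or a number of a turn 8.59, either way. A call with a gripper value outside its range is refused whole. The fingers move at their own pace and stop on an object; "grip_force" is the grip in N (left out, the last holds). Time passes only in rows, so rows that do not move let the fingers close. It gives the time, the measured TCP pose, the force, the opening and the grip force at its end, in the units of the state.
- observe(): the state, without advancing time (a new reading comes with each control period).
- snapshot(name): name is "scene" or "top" or "wrist"; returns the picture (420x560x3 uint8, red, green, blue); there is no depth.
- camera_info(name): a dict with "fx", "fy", "cx", "cy" (pixels), "D" ([k1, k2, p1, p2, k3] as OpenCV has them; the pictures are not rectified), "camera_from_world" (4x4, takes a point from world to camera coordinates). Camera axes: x right, y down, z forward; pixel columns grow to the right and rows downward; lengths in m; the calibration is good to about 2 mm. A picture is of the moment at which its call begins: read the wrist's pose just before it. camera_info takes no time and is no camera call; for the wrist camera it gives the pose at the moment of the call.
- sign_off(): hands the job in; it is judged then, once.
Trained networks look in the newest picture that a camera, given by its name, has taken for a name from the list of things; names that differ only in an ending like _2 or _b are one class to them, and where a whole thing is asked for, a point or a joint stands for the part that bears it (a point fixed in the world has none). Each returns a list of dicts, best first, with "conf" (0 to 1); they miss things now and then, are a little off and sometimes report something else, mostly with a low value. They report only what shows in the picture. A call takes as long as a camera call. They do not tell look-alikes from the thing itself.
- silhouettes(camera, name): "pixels" (420x560 bool, what is visible of it) and "rect" ([left, top, width, height] in pixels, round what is visible of it).
The state is a dict: "clock": time; "q": joint angles; "dq": joint speeds; "tau": joint torques, N m; "ee_pos": TCP position; "orientation": TCP orientation; "wrist_force": force on the tool from outside, world axes, zero at the start; "ft_torque": the same for the moment, N m; "gripper_width": finger opening in m; "grasp_force": force on a finger pad.
Only numpy, scipy, OpenCV 4.12 (cv2) and the standard library are available. Lean on these libraries where they do the work, as an engineer would, in place of code of your own. Each camera call takes 0.05 s, during which the arm holds its last target. There are 200 camera calls.

TASK

Change the hanging menu sign: take the orange forked key from its rack and, with its two prongs astride the spring bar of the dock, push the bar's brass collar sideways, away from the long green plate, until that end of the plate pops up. Hang the key back on its rack as it was, then lift the freed plate out and hang it by its wire loop on the hook below the small green plate of the display stand, so that it hangs there freely. Touch the spring bar only with the key, and leave the mug, lemon and timer where they are.

Things in the scene. Friction and masses are not known exactly. Their poses are not given: they have to be found in the camera images.
- dock: steel base 60 x 286 x 10 mm, fixed, with a black channel (floor at z = 10 mm, walls to z = 30 mm, 12 mm apart) in which the long green plate stands on edge. Origin on the worktop under the channel's middle; x across the plate away from the robot, y along it towards the spring bar, z up. Past its +y end an aluminium guide block (y = 144 to 166 mm, top at z = 50 mm) holds the bar
- spring_bar (a joint): travel of the spring bar (6 mm rod along the dock's y at x = 0, z = 28 mm) along +y: 0 at rest, 0.011 m compressed, 1.5 to 4 N; springs back. At rest its end lies over the plate's tab; pushed about 7 mm it clears the tab, a spring plunger under the plate pops that end up about 12 mm, and it stays up, free, when the bar is let go
- collar (a point): centre of that face of the spring bar's brass collar (disc 20 mm across, 5 mm thick) which looks towards the plate (the dock's -y). At rest 19 mm lie between it and the end of the plate's tab: the place for the fork. 28 mm above the worktop. Axes as the dock's; moves with the bar
- plate_center (a point): centre of the long green sign plate (loose, about 110 g): 9 mm thick (x), 190 mm long (y), 45 mm high (z), brown rings on its front (-x), a wire loop on the middle of its top edge. Grasp it across its thickness from above; 60 to 85 mm from its middle the gripper clears the small plate when hanging it. Starts in the channel, underside 10 mm above the worktop
- plate_loop (a point): highest point of the inside of the plate's wire loop, 34 mm above the plate's top edge, over its middle. Loop of 5 mm wire, its opening 31 mm wide with a peaked top, seen along the plate's x axis. Axes as the plate's
- plate_tab (a point): outer end of the small steel tab (5 mm thick, 14 mm high) that stands out 12 mm from the foot of the plate's +y end; the spring bar's end lies over it. This end pops up
- key_grip (a point): centre of the orange handle of the forked key (loose, about 100 g, upright): handle 26 mm (x) x 16 mm (y) x 60 mm high; below it a dark flange 30 mm (x) x 46 mm (y) x 6 mm, underside 36 mm below this point; below that a steel blade 5 mm thick (y), 22 mm wide (x), forked at its lower end
- fork_tip (a point): point midway between the ends of the key's two prongs, 98 mm below key_grip, 62 mm below the flange's underside. The slot between the prongs is 10 mm wide (x) and 34 mm deep, prongs 6 mm (x) x 5 mm (y). Axes as the key's
- rack_seat (a point): fixed key rack: two level steel rails along x, 22 mm apart in y, open above and to the front (-x), joined by an upright 45 mm behind this point. This point lies midway between the rails, level with their tops, 98 mm above the worktop. The key hangs upright, flange on both rails, blade between them, the flange's underside at this point
- hook_seat (a point): the hook under the small green plate (28 mm wide) that swings fore and aft on the display stand: middle of the upper side of the hook's level 5 mm wire, about 175 mm high. The tip, 17 mm in front (-x), stands up 14 mm; the shank rises 15 mm behind. The loop goes over the tip from the front, then down onto this point. x points back into the stand, y left, z up
- stand: display stand fixed on the worktop: wooden foot 150 x 120 x 12 mm, a dark post 105 mm behind (+x of) its origin and an arm forward at 268 mm height from which the small green plate swings on a hinge. Origin on the worktop under the hinge; x points from the hinge back to the post
- mug: white mug 62 x 88 x 50 mm, bystander, origin at its underside
- lemon: lemon 78 x 55 x 56 mm, bystander, origin at its underside
- timer: white kitchen timer 66 x 66 x 20 mm, bystander, origin at its underside
Things that resemble listed ones, but are neither listed nor needed, are in the scene too. Of the things that look like the part that bears plate_center, the larger one is meant.

How it is judged:
By the outcome, as a careful person would: the job done as asked, in the order asked, and still so for the second after the job is handed in, with the robot touching nothing.
It also fails if it takes over 61 s, if anything falls off the work surface, if the arm or the gripper's body presses on something with over 40 N, if the wrist force passes 120 N, or if a joint passes its speed limit or range.

## Working session

There is one attempt and no reset: what is moved stays moved. The work goes in short steps, Python scripts to look and compute and a tool call to move; the robot and the scene stay as the last step left them, time stands still between calls to the robot, and variables do not carry over. Pictures are saved under pics/ and viewed, at most 10 in all, crops included, and the job is handed in when it is done.

Besides the shell and the picture viewer there is one more tool, called by a JSON object that holds its "method" and its "body". step_arm: Moves the arm, as the interface text tells. Its arguments: {"type":"object","properties":{"deltas":{"type":"array","items":{"type":"object","properties":{"translation":{"type":"array","items":{"type":"number"}},"delta_rot":{"type":"array","items":{"type":"number"}},"claw":{"type":"number"}}}},"grip_force":{"type":"number"}},"required":["deltas"]}

```bash
mkdir -p pics; ls
python3 - <<'E'
from station import *
import cv2,numpy as np
for n in("scene","top"):
    im=snapshot(n); cv2.imwrite(f"pics/{n}0.png",im[:,:,::-1]); c=camera_info(n); print(n,c['fx'],c['cx'],c['cy'],c['D']);T=np.array(c['camera_from_world']);print(np.round(-T[:3,:3].T@T[:3,3],3),np.round(T[:3,:3],2).tolist())
    for t in["dock","plate_center","key_grip","spring_bar","collar","stand","rack_seat","hook_seat","mug","lemon","timer"]:
        try:
            print(t,[(round(d['conf'],2),[int(v) for v in d['rect']]) for d in silhouettes(n,t)][:3])
        except Exception as e: print(t,e)
s=observe();print(s)
E
```

```text
pics
scene 436.01719454393304 276.299310698589 202.05696028250514 [0.01980426 0.         0.         0.         0.        ]
[-0.288  0.6    0.681] [[-0.53, -0.85, -0.0], [-0.44, 0.27, -0.85], [0.73, -0.45, -0.52]]
dock [(0.76, [252, 220, 101, 50])]
plate_center [(0.79, [279, 213, 65, 40]), (0.73, [103, 253, 57, 31])]
key_grip [(0.78, [308, 149, 15, 34])]
spring_bar [(0.64, [256, 246, 21, 8]), (0.36, [250, 222, 99, 47])]
collar [(0.55, [175, 291, 40, 33]), (0.53, [272, 244, 8, 7])]
stand [(0.92, [185, 120, 61, 114]), (0.17, [269, 246, 12, 5])]
rack_seat [(0.55, [287, 159, 47, 45])]
hook_seat [(0.68, [211, 141, 16, 33])]
mug [(0.92, [191, 252, 32, 27]), (0.75, [280, 214, 61, 36])]
lemon []
timer [(0.56, [178, 288, 35, 32]), (0.54, [280, 216, 65, 35])]
top 511.5353355592491 275.1735167658165 203.84694019660643 [-0.07104173  0.          0.          0.          0.        ]
[0.44  0.126 1.325] [[0.02, -1.0, 0.0], [-1.0, -0.02, -0.07], [0.07, -0.0, -1.0]]
dock [(0.85, [242, 226, 113, 22])]
plate_center [(0.79, [274, 233, 79, 9]), (0.66, [119, 176, 55, 6])]
key_grip [(0.78, [358, 154, 16, 19]
[... 311 characters left out ...]
 27])]
{'clock': 1.2, 'q': array([-1.11943914e+00,  3.53039215e-01,  1.63340132e+00, -6.82897630e-07,
        1.15518461e+00, -2.42518162e-03]), 'dq': array([-0.00041211,  0.00041403, -0.0007794 ,  0.00044226,  0.00097974,
        0.00026613]), 'tau': array([-2.78999680e-03, -6.05180955e+01, -3.42439556e+01, -2.84054622e-04,
        1.20216158e-03, -5.06451261e-05]), 'ee_pos': array([ 0.2739672 , -0.56175707,  0.19725589]), 'orientation': array([-1.57684660e-05,  9.74370397e-01,  2.24949613e-01, -3.92057032e-06]), 'wrist_force': array([-0.27371109,  0.15561466, -0.17945175]), 'ft_torque': array([-0.00105932, -0.00445462,  0.01486458]), 'grasp_force': 0.0, 'gripper_width': 0.0854367237267609}
```

View pics/scene0.png

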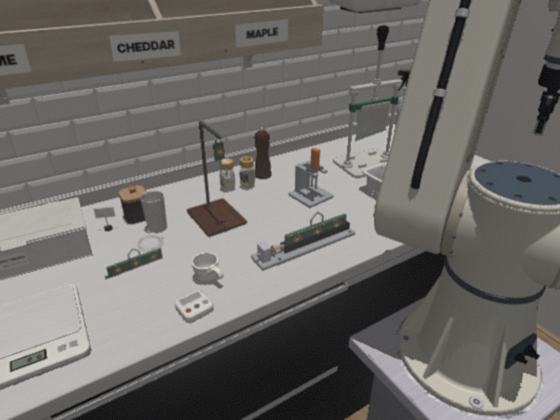

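View pics/top0.png

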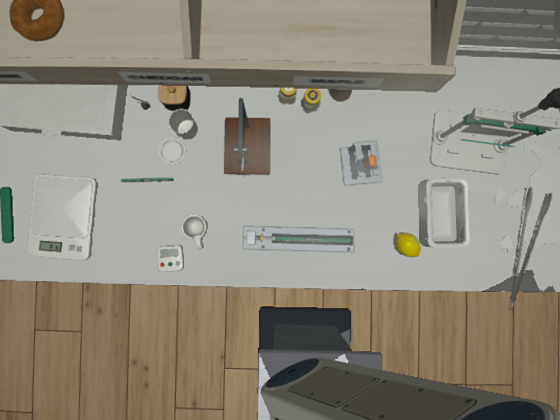

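The key candidates: the only orange handle is at scene (315,158) / top (372,160). The plate candidates are the long one at top (313,239), in the dock, and a smaller one at top (147,180). I choose the one in the dock because it is larger. Next come coarse world positions.

```bash
cat > h.py <<'E'
from station import *
import cv2,numpy as np
from scipy.spatial.transform import Rotation as R
np.set_printoptions(precision=4,suppress=True)
def cam(n):
    c=camera_info(n);K=np.array([[c['fx'],0,c['cx']],[0,c['fy'],c['cy']],[0,0,1]]);return K,np.array(c['D'],float),np.array(c['camera_from_world'])
def ray(C,uv):
    K,D,T=C;p=cv2.undistortPoints(np.array(uv,float).reshape(-1,1,2),K,D).reshape(-1,2)
    d=np.c_[p,np.ones(len(p))]@T[:3,:3];return -T[:3,:3].T@T[:3,3],d/np.linalg.norm(d,axis=1)[:,None]
def onz(C,uv,z):
    o,d=ray(C,uv);return o+d*((z-o[2])/d[:,2])[:,None]
def proj(C,P):
    K,D,T=C;return cv2.projectPoints(np.array(P,float).reshape(-1,3),cv2.Rodrigues(T[:3,:3])[0],T[:3,3],K,D)[0].reshape(-1,2)
def tri(cams,uvs):
    A=np.zeros((3,3));b=np.zeros(3)
    for C,uv in zip(cams,uvs):
        o,d=ray(C,[uv]);M=np.eye(3)-np.outer(d[0],d[0]);A+=M;b+=M@o
    return np.linalg.solve(A,b)
def pose():
    s=observe();q=s['orientation'];return s['ee_pos'],R.from_quat([q[1],q[2],q[3],q[0]])
def yaw_of(r): # direction of tool y (closing) in world deg
    y=r.as_matrix()[:,1];return np.degrees(np.arctan2(y[1],y[0]))
def plan(target,closing_deg):
    """tool-down target: tool y along closing_deg (mod 180). prints delta in tool axes"""
    p,r=pose();d=(closing_deg-yaw_of(r)+90)%180-90
    dw=np.array(target)-p
    print('tcp',p,'closing',yaw_of(r),'tool delta now',r.inv().apply(dw),'turn about tool z',-d,'tilt z',r.as_matrix()[:,2])
def sil(n,t,i=0):
    L=silhouettes(n,t);return L[i] if len(L)>i else None
def grab(n,name,crop=None,sc=1):
    im=snapshot(n);o=im if crop is None else im[crop[1]:crop[3],crop[0]:crop[2]]
    o=cv2.resize(o,None,fx=sc,fy=sc,interpolation=cv2.INTER_CUBIC);cv2.imwrite(f"pics/{name}.png",o[:,:,::-1]);return im
E
python3 - <<'E'
from h import *
a=grab("scene","s1");b=grab("top","t1");S=cam("scene");T=cam("top");W=cam("wrist")
p,r=pose();print('cam in tool',r.inv().apply(-W[2][:3,:3].T@W[2][:3,3]-p),'axes',(r.inv().as_matrix()@W[2][:3,:3].T).round(2).tolist(),W[0].round(1).tolist(),'yaw',yaw_of(r))
for t,z in(("dock",.01),("plate_center",.055),("key_grip",.19),("rack_seat",.0),("stand",.0),("hook_seat",.18),("mug",.03),("timer",.02),("lemon",.03)):
    d=sil("top",t);e=sil("scene",t)
    m=cv2.minAreaRect(np.argwhere(d['pixels'])[:,::-1].astype(np.float32)) ;bx=cv2.boxPoints(m)
    c=onz(T,[m[0]],z)[0];B=onz(T,bx,z);l=[B[1]-B[0],B[2]-B[1]];k=max(l,key=np.linalg.norm)
    cs=np.argwhere(d['pixels']).mean(0)[::-1]
    o='' if e is None else tri([T,S],[cs,np.argwhere(e['pixels']).mean(0)[::-1]])
    print(t,c,'long dir',np.degrees(np.arctan2(k[1],k[0])),'sizes',[np.linalg.norm(v).round(3) for v in l],'tri',o)
A=cv2.resize(a[100:280,180:360],None,fx=3,fy=3,interpolation=cv2.INTER_CUBIC);cv2.imwrite("pics/crop1.png",A[:,:,::-1])
E
```

```text
cam in tool [ 0.0801 -0.0009 -0.1761] axes [[-0.0, -0.95, -0.31], [1.0, -0.0, -0.0], [-0.0, -0.31, 0.95]] [[340.0, 0.0, 276.9], [0.0, 340.0, 213.2], [0.0, 0.0, 1.0]] yaw -63.995607684931535
dock [0.4409 0.0628 0.01  ] long dir -90.40933526191587 sizes [np.float64(0.06), np.float64(0.286)] tri [ 0.4446  0.0725 -0.0046]
plate_center [0.4401 0.0315 0.055 ] long dir -90.43109891048611 sizes [np.float64(0.01), np.float64(0.189)] tri [0.4627 0.2562 0.107 ]
key_grip [ 0.6133 -0.0768  0.19  ] long dir -74.50778513238645 sizes [np.float64(0.042), np.float64(0.031)] tri [ 0.6242 -0.0937  0.1069]
rack_seat [ 0.6426 -0.0965  0.    ] long dir -173.9314903072125 sizes [np.float64(0.099), np.float64(0.109)] tri [ 0.6366 -0.0877  0.034 ]
stand [0.707  0.2025 0.    ] long dir -178.662800559661 sizes [np.float64(0.122), np.float64(0.2)] tri [0.673  0.2006 0.0718]
hook_seat [ 0.4334 -0.1753  0.18  ] long dir -88.828717111814 sizes [np.float64(0.055), np.float64(0.054)] tri [0.4891 0.0544 0.3112]
mug [0.4522 0.3286 0.03  ] long dir -178.2534351829406 sizes [np.float64(0.061), np.float64(0.083)] tri [0.4586 0.3262 0.0324]
timer [0.3837 0.39   0.02  ] long dir -84.20986869964852 sizes [np.float64(0.068), np.float64(0.066)] tri [0.3455 0.3004 0.1617]
lemon [ 0.4325 -0.2135  0.03  ] long dir -88.82826217895828 sizes [np.float64(0.064), np.float64(0.061)] tri [ 0.4774 -0.0911  0.1979]
```

View pics/crop1.png

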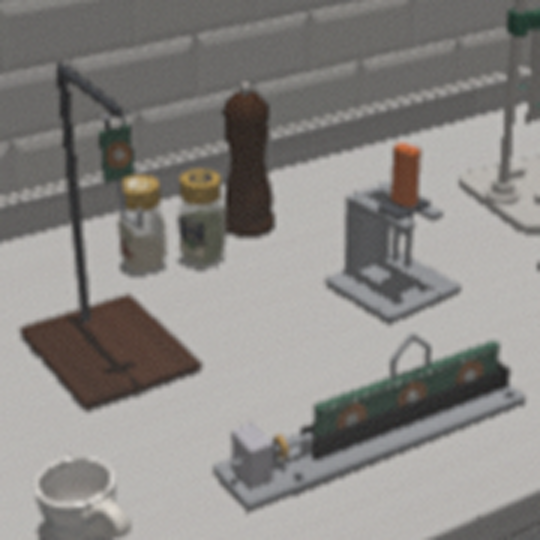

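The crop shows the orange key at crop (405,175) on its rack, with the rack's upright on the world +y side, so the rack's x is about world +y. The dock's collar is at crop (282,447), its spring bar end is towards world +y, and the stand's x is about world +x. I'll plan the reach to a viewpoint over the key.

```bash
cat >> h.py <<'E'
def rows(target,closing_deg,n=None,step=.045,mod=True):
    """rows (tool axes) for a straight tool-down move; also levels tilt"""
    p,r=pose();d=closing_deg-yaw_of(r)
    d=(d+90)%180-90 if mod else (d+180)%360-180
    t=np.array(target)-p;n=n or int(max(np.ceil(np.linalg.norm(t)/step),np.ceil(abs(d)/8.5),1))
    y0=yaw_of(r);print('from',p,'yaw',y0,'tilt',r.as_matrix()[:2,2],'n',n)
    for k in range(n):
        a=np.radians(y0+d*k/n);Y=np.array([np.cos(a),np.sin(a),0]);X=np.array([-Y[1],Y[0],0])
        if k and abs(d)<.5:continue
        w=t/n;print('[%.3f,%.3f,%.3f] rz %.1f'%(X@w,Y@w,-w[2],-d/n))
E
python3 - <<'E'
from h import *
rows([.613,-.085,.28],96,n=19,mod=False)
E
```

```text
from [ 0.274  -0.5617  0.1973] yaw -63.99795988273052 tilt [-0. -0.] n 19
[0.027,-0.015,-0.004] rz -8.4
[0.029,-0.011,-0.004] rz -8.4
[0.030,-0.006,-0.004] rz -8.4
[0.031,-0.002,-0.004] rz -8.4
[0.031,0.003,-0.004] rz -8.4
[0.030,0.007,-0.004] rz -8.4
[0.029,0.012,-0.004] rz -8.4
[0.027,0.016,-0.004] rz -8.4
[0.024,0.019,-0.004] rz -8.4
[0.021,0.023,-0.004] rz -8.4
[0.017,0.025,-0.004] rz -8.4
[0.013,0.028,-0.004] rz -8.4
[0.009,0.029,-0.004] rz -8.4
[0.005,0.030,-0.004] rz -8.4
[0.000,0.031,-0.004] rz -8.4
[-0.004,0.031,-0.004] rz -8.4
[-0.009,0.030,-0.004] rz -8.4
[-0.013,0.028,-0.004] rz -8.4
[-0.017,0.026,-0.004] rz -8.4
```

{"method": "step_arm", "body": {"deltas": [{"translation": [0.027,-0.015,-0.004],"delta_rot": [0,0,-8.4],"claw": 1},{"translation": [0.029,-0.011,-0.004],"delta_rot": [0,0,-8.4],"claw": 1},{"translation": [0.03,-0.006,-0.004],"delta_rot": [0,0,-8.4],"claw": 1},{"translation": [0.031,-0.002,-0.004],"delta_rot": [0,0,-8.4],"claw": 1},{"translation": [0.031,0.003,-0.004],"delta_rot": [0,0,-8.4],"claw": 1}]}}

```text
clock: 2.7
ee_pos: [0.364, -0.4345, 0.2175]
orientation: [0.0, 0.827, 0.562, 0.0]
wrist_force: [0.9, -0.2, 0.1]
gripper_width: 0.0853
grasp_force: 0.0
```

{"method": "step_arm", "body": {"deltas": [{"translation": [0.03,0.007,-0.004],"delta_rot": [0,0,-8.4],"claw": 1},{"translation": [0.029,0.012,-0.004],"delta_rot": [0,0,-8.4],"claw": 1},{"translation": [0.027,0.016,-0.004],"delta_rot": [0,0,-8.4],"claw": 1},{"translation": [0.024,0.019,-0.004],"delta_rot": [0,0,-8.4],"claw": 1},{"translation": [0.021,0.023,-0.004],"delta_rot": [0,0,-8.4],"claw": 1}]}}

```text
clock: 3.2
ee_pos: [0.4546, -0.3083, 0.2376]
orientation: [0.0, 0.571, 0.821, 0.0]
wrist_force: [0.5, -0.5, -0.4]
gripper_width: 0.0855
grasp_force: 0.0
```

{"method": "step_arm", "body": {"deltas": [{"translation": [0.017,0.025,-0.004],"delta_rot": [0,0,-8.4],"claw": 0.7},{"translation": [0.013,0.028,-0.004],"delta_rot": [0,0,-8.4],"claw": 0.7},{"translation": [0.009,0.029,-0.004],"delta_rot": [0,0,-8.4],"claw": 0.7},{"translation": [0.005,0.03,-0.004],"delta_rot": [0,0,-8.4],"claw": 0.7},{"translation": [0.0,0.031,-0.004],"delta_rot": [0,0,-8.4],"claw": 0.7}]}}

```text
clock: 3.7
ee_pos: [0.5445, -0.1846, 0.2576]
orientation: [0.0, 0.239, 0.971, -0.0]
wrist_force: [0.9, -0.1, -0.0]
gripper_width: 0.0597
grasp_force: 0.0
```

{"method": "step_arm", "body": {"deltas": [{"translation": [-0.004,0.031,-0.004],"delta_rot": [0,0,-8.4],"claw": 0.7},{"translation": [-0.009,0.03,-0.004],"delta_rot": [0,0,-8.4],"claw": 0.7},{"translation": [-0.013,0.028,-0.004],"delta_rot": [0,0,-8.4],"claw": 0.7},{"translation": [-0.017,0.026,-0.004],"delta_rot": [0,0,-8.4],"claw": 0.7},{"translation": [0,0,0],"delta_rot": [0,0,0],"claw": 0.7}]}}

```text
clock: 4.2
ee_pos: [0.6191, -0.082, 0.2737]
orientation: [0.001, -0.052, 0.999, 0.0]
wrist_force: [0.1, -0.7, 0.2]
gripper_width: 0.0596
grasp_force: 0.0
```

Run:
```python
from h import *
p,r=pose();print(p,yaw_of(r),observe()['clock'])
W=cam("wrist");im=grab("wrist","w1")
for t in("key_grip","rack_seat","dock","collar","stand"):
    for d in silhouettes("wrist",t)[:2]:
        P=np.argwhere(d['pixels'])[:,::-1].astype(np.float32);m=cv2.minAreaRect(P)
        print(t,round(d['conf'],2),d['rect'],m)
```

```text
[ 0.6191 -0.082   0.2737] 95.99833759093552 4.2
key_grip 0.92 [244.9, 167.2, 42.1, 46.0] ((264.7499694824219, 190.25), (48.22468948364258, 43.84062194824219), 81.8698959350586)
key_grip 0.64 [477.2, 26.4, 45.0, 21.0] ((500.0, 35.0), (18.0, 40.0), 90.0)
rack_seat 0.77 [224.5, 138.2, 80.1, 97.0] ((264.77874755859375, 186.49465942382812), (96.3475570678711, 80.06211853027344), 88.8982925415039)
dock 0.63 [293.4, 1.0, 261.3, 69.5] ((422.36029052734375, 29.137815475463867), (257.9518127441406, 59.25035858154297), 7.51644229888916)
collar 0.64 [485.0, 24.3, 33.9, 21.4] ((502.3309631347656, 37.491397857666016), (18.253311157226562, 33.45549011230469), 74.47589111328125)
stand 0.7 [420.4, 173.0, 136.2, 180.2] ((483.0564880371094, 265.5583190917969), (195.43402099609375, 124.04448699951172), 79.62925720214844)
stand 0.46 [243.3, 167.6, 41.3, 46.5] ((265.1346130371094, 190.17308044433594), (47.852333068847656, 44.51836013793945), 78.69007110595703)
```

View pics/w1.png

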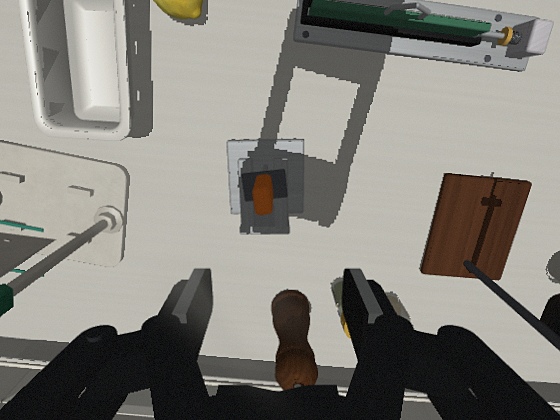

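The picture shows the key at (264,190), the collar at (508,36) and the stand's foot at (483,225). The rack's orientation needs one close crop.

Run:
```python
from h import *
im=cv2.imread("pics/w1.png");c=cv2.resize(im[130:245,215:315],None,fx=5,fy=5,interpolation=cv2.INTER_CUBIC)
tp=cv2.imread("pics/t1.png");e=cv2.resize(tp[137:187,336:386],(250,250),interpolation=cv2.INTER_CUBIC)
c2=np.zeros((575,760,3),np.uint8);c2[:,:500]=c;c2[:250,505:755]=e;cv2.imwrite("pics/crop2.png",c2)
```

```text
(no output)
```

View pics/crop2.png

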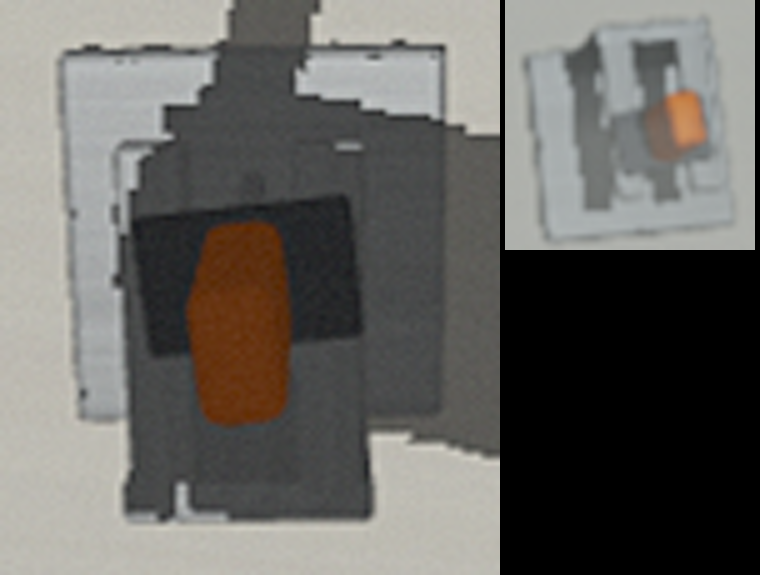

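The crop settles it. The upright is at the bottom of the picture (world +x), so the rack's x is about world +6°. The flange is centred at px (265,185) and the key is yawed about 6° more, so its x axis is at about 12°. Next I compute positions and the grasp rows.

Run:
```python
from h import *
W=cam("wrist");f=lambda L:[[215+a/5-.4,130+b/5-.4] for a,b in L]
F=onz(W,f([(135,220),(350,197),(362,335),(152,356)]),.104);print(F,F.mean(0))
for a,b in((0,1),(3,2),(0,3),(1,2)):
    v=F[b]-F[a];print(np.linalg.norm(v),np.degrees(np.arctan2(v[1],v[0])))
B=onz(W,f([(62,55),(443,47),(440,412),(80,418)]),.006);print(B)
U=onz(W,f([(125,515),(370,515)]),.098);print(U)
print('collar',onz(W,[[507,36]],.035))
c=F.mean(0);rows([c[0],c[1],.20],12)
```

```text
[[ 0.6095 -0.1223  0.104 ]
 [ 0.6005 -0.0787  0.104 ]
 [ 0.6295 -0.0732  0.104 ]
 [ 0.6383 -0.1168  0.104 ]] [ 0.6195 -0.0977  0.104 ]
0.04450837125696605 101.6379279063766
0.04455553005179599 101.39737248099948
0.02925629541816609 10.696069304434465
0.029442608727325553 10.793048497069545
[[ 0.5892 -0.1521  0.006 ]
 [ 0.5779 -0.0549  0.006 ]
 [ 0.6756 -0.0441  0.006 ]
 [ 0.6868 -0.1422  0.006 ]]
[[ 0.6772 -0.1208  0.098 ]
 [ 0.672  -0.0667  0.098 ]]
collar [[0.4405 0.155  0.035 ]]
from [ 0.6164 -0.0858  0.2732] yaw 95.48425523252943 tilt [-0.0004 -0.0002] n 10
[-0.000,-0.001,0.007] rz 8.3
[-0.000,-0.001,0.007] rz 8.3
[-0.001,-0.001,0.007] rz 8.3
[-0.001,-0.001,0.007] rz 8.3
[-0.001,-0.001,0.007] rz 8.3
[-0.001,-0.001,0.007] rz 8.3
[-0.001,-0.001,0.007] rz 8.3
[-0.001,-0.000,0.007] rz 8.3
[-0.001,-0.000,0.007] rz 8.3
[-0.001,-0.000,0.007] rz 8.3
```

{"method": "step_arm", "body": {"deltas": [{"translation": [0,0,0.007],"delta_rot": [0,0,8.4],"claw": 0.7},{"translation": [0,0,0.007],"delta_rot": [0,0,8.4],"claw": 0.7},{"translation": [0,0,0.007],"delta_rot": [0,0,8.4],"claw": 0.7},{"translation": [0,0,0.007],"delta_rot": [0,0,8.4],"claw": 0.7},{"translation": [0,0,0.007],"delta_rot": [0,0,8.4],"claw": 0.7}]}}

```text
clock: 5.0
ee_pos: [0.6165, -0.0858, 0.238]
orientation: [-0.0, 0.316, 0.949, -0.0]
wrist_force: [0.6, 0.6, -0.6]
gripper_width: 0.0597
grasp_force: 0.0
```

{"method": "step_arm", "body": {"deltas": [{"translation": [0,0,0.007],"delta_rot": [0,0,8.4],"claw": 0.7},{"translation": [0,0,0.007],"delta_rot": [0,0,8.4],"claw": 0.7},{"translation": [0,0,0.007],"delta_rot": [0,0,8.4],"claw": 0.7},{"translation": [0,0,0.007],"delta_rot": [0,0,8.4],"claw": 0.7},{"translation": [-0.009,0.004,0.007],"delta_rot": [0,0,8.4],"claw": 0.7}]}}

```text
clock: 5.5
ee_pos: [0.6229, -0.0924, 0.2031]
orientation: [-0.0, 0.635, 0.773, -0.0]
wrist_force: [-0.2, -0.5, -1.0]
gripper_width: 0.0598
grasp_force: 0.0
```

{"method": "step_arm", "body": {"deltas": [{"translation": [0,0,0],"delta_rot": [0,0,0],"claw": 0.7},{"translation": [0,0,0],"delta_rot": [0,0,0],"claw": 0.7},{"translation": [0,0,0],"delta_rot": [0,0,0],"claw": 0.7}]}}

```text
clock: 5.8
ee_pos: [0.6237, -0.0922, 0.2037]
orientation: [0.0, 0.631, 0.776, 0.0]
wrist_force: [-0.5, -0.1, 0.6]
gripper_width: 0.0601
grasp_force: 0.0
```

Run:
```python
from h import *
p,r=pose();W=cam("wrist");im=grab("wrist","w2");print(p,yaw_of(r),observe()['clock'])
np.savez("pics/w2.npz",T=W[2])
hsv=cv2.cvtColor(im,cv2.COLOR_RGB2HSV);m=((hsv[...,0]<15)&(hsv[...,1]>180)&(hsv[...,2]>60)).astype(np.uint8)
n,l,s,c=cv2.connectedComponentsWithStats(m)
for i in range(1,n):
    if s[i,4]>150:print(s[i],c[i],onz(W,[c[i]],.15))
print('pred handle top',proj(W,[[.622,-.094,.164]]),'tcp',proj(W,[p]))
```

```text
[ 0.6237 -0.0922  0.2037] 11.748552565332698 5.85
[ 259  197   36   41 1374] [276.5968 217.6063] [[ 0.6226 -0.0903  0.15  ]]
pred handle top [[274.6588 229.2358]] tcp [[277.7711 251.906 ]]
```

View pics/w2.png

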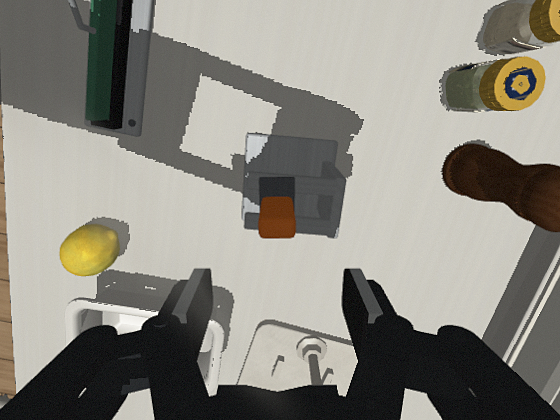

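The handle is centred at px (277,218), with its top face around row 228, which matches the prediction to about 1 mm. Lower and grip.

{"method": "step_arm", "body": {"deltas": [{"translation": [-0.001,0,0.03],"delta_rot": [0,0,0],"claw": 0.7},{"translation": [0,0,0.03],"delta_rot": [0,0,0],"claw": 0.7},{"translation": [0,0,0.022],"delta_rot": [0,0,0],"claw": 0.7},{"translation": [0,0,0],"delta_rot": [0,0,0],"claw": 0.7}]}}

```text
clock: 6.25
ee_pos: [0.6217, -0.0925, 0.1186]
orientation: [-0.002, 0.631, 0.775, -0.001]
wrist_force: [-0.9, 0.8, -0.3]
gripper_width: 0.0597
grasp_force: 0.0
```

{"method": "step_arm", "body": {"deltas": [{"translation": [0,0,0],"delta_rot": [0,0,0],"claw": 0.1},{"translation": [0,0,0],"delta_rot": [0,0,0],"claw": 0.1},{"translation": [0,0,0],"delta_rot": [0,0,0],"claw": 0.1},{"translation": [0,0,0],"delta_rot": [0,0,0],"claw": 0.0},{"translation": [0,0,0],"delta_rot": [0,0,0],"claw": 0.0}], "grip_force": 100}}

```text
clock: 6.75
ee_pos: [0.6252, -0.0932, 0.1236]
orientation: [0.001, 0.632, 0.775, 0.001]
wrist_force: [-2.4, -0.8, 5.0]
gripper_width: 0.022
grasp_force: 98.0
```

{"method": "step_arm", "body": {"deltas": [{"translation": [0,0,-0.02],"delta_rot": [0,0,0],"claw": 0},{"translation": [0,0,-0.03],"delta_rot": [0,0,0],"claw": 0},{"translation": [0,0,-0.03],"delta_rot": [0,0,0],"claw": 0},{"translation": [0,0,-0.015],"delta_rot": [0,0,0],"claw": 0},{"translation": [0,0,0],"delta_rot": [0,0,0],"claw": 0}]}}

```text
clock: 7.25
ee_pos: [0.6257, -0.0932, 0.2193]
orientation: [0.002, 0.632, 0.775, 0.001]
wrist_force: [-0.3, -0.3, -1.4]
gripper_width: 0.022
grasp_force: 98.6
```

Run:
```python
from h import *
print(observe()['clock'],observe()['wrist_force'])
rows([.4405,.10,.212],-0.4)
```

```text
7.25 [-0.323  -0.2638 -1.3564]
from [ 0.6257 -0.0932  0.2193] yaw 11.608458513561182 tilt [ 0.0053 -0.0008] n 6
[0.038,-0.024,0.001] rz 2.0
[0.037,-0.025,0.001] rz 2.0
[0.036,-0.026,0.001] rz 2.0
[0.035,-0.028,0.001] rz 2.0
[0.034,-0.029,0.001] rz 2.0
[0.033,-0.030,0.001] rz 2.0
```

{"method": "step_arm", "body": {"deltas": [{"translation": [0.038,-0.024,0.001],"delta_rot": [0,0,2],"claw": 0},{"translation": [0.037,-0.025,0.001],"delta_rot": [0,0,2],"claw": 0},{"translation": [0.036,-0.026,0.001],"delta_rot": [0,0,2],"claw": 0},{"translation": [0.035,-0.028,0.001],"delta_rot": [0,0,2],"claw": 0},{"translation": [0.034,-0.029,0.001],"delta_rot": [0,0,2],"claw": 0}]}}

```text
clock: 7.75
ee_pos: [0.4669, 0.069, 0.2098]
orientation: [-0.001, 0.698, 0.716, -0.001]
wrist_force: [-1.2, 1.1, -0.4]
gripper_width: 0.0222
grasp_force: 98.6
```

{"method": "step_arm", "body": {"deltas": [{"translation": [0.033,-0.03,0.001],"delta_rot": [0,0,2],"claw": 0},{"translation": [0,0,0],"delta_rot": [0,0,0],"claw": 0},{"translation": [0,0,0],"delta_rot": [0,0,0],"claw": 0},{"translation": [0,0,0],"delta_rot": [0,0,0],"claw": 0}]}}

```text
clock: 8.15
ee_pos: [0.4387, 0.1, 0.2098]
orientation: [0.0, 0.709, 0.705, -0.0]
wrist_force: [0.1, -1.0, -1.3]
gripper_width: 0.0218
grasp_force: 98.7
```

Run:
```python
from h import *
p,r=pose();W=cam("wrist");im=grab("wrist","w3");print(p,yaw_of(r),r.as_matrix()[:,2],observe()['clock'])
np.savez("pics/w3.npz",T=W[2],p=p)
for t in("collar","spring_bar","dock","key_grip","plate_center"):
    for d in silhouettes("wrist",t)[:2]: print(t,round(d['conf'],2),d['rect'])
print('pred collar',proj(W,[[.4405,.158,.028],[.4405,.158,.038],[.4405,.10,.057]]))
print('tool y=0',proj(W,p+r.apply([[0,0,-.05],[0,0,.02],[0,0,.088]])))
```

```text
[0.4387 0.1    0.2098] -0.38078339861354754 [-0.0001 -0.0003 -1.    ] 8.2
collar 0.74 [253.3, 201.8, 47.5, 97.6]
collar 0.7 [272.9, 75.0, 14.1, 78.2]
spring_bar 0.65 [270.0, 77.9, 16.4, 77.6]
spring_bar 0.53 [425.3, 12.9, 134.7, 127.3]
dock 0.58 [248.5, 76.6, 57.8, 244.9]
key_grip 0.92 [255.4, 202.3, 44.7, 98.9]
plate_center 0.94 [274.1, 153.7, 10.0, 174.6]
pred collar [[279.0673 124.9131]
 [279.1202 125.5757]
 [279.506  186.9257]]
tool y=0 [[278.3098 300.8489]
 [277.9447 238.2007]
 [277.7575 206.1671]]
```

View pics/w3.png

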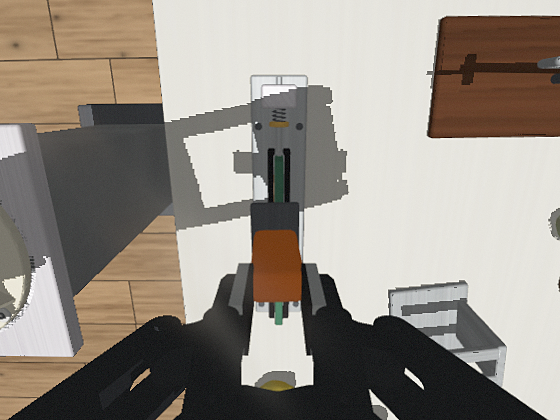

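The collar is at px (279,124), the plate's end at (279,155), and the key's handle at (277,265) is centred in the grip. I'll measure the columns numerically.

Run:
```python
from h import *
im=cv2.imread("pics/w3.png");z=np.load("pics/w3.npz");K,D,_=cam("wrist");W=(K,D,z['T'])
hsv=cv2.cvtColor(im,cv2.COLOR_BGR2HSV)
def comp(m,a=15):
    n,l,s,c=cv2.connectedComponentsWithStats(m.astype(np.uint8));return [(s[i].tolist(),c[i].round(1).tolist()) for i in range(1,n) if s[i,4]>a and 200<c[i][0]<340]
H,S,V=hsv[...,0],hsv[...,1],hsv[...,2]
print('yellow',comp((H>15)&(H<32)&(S>110)&(V>70)))
print('orange',comp((H<14)&(S>180)&(V>60)))
print('green',comp((H>60)&(H<95)&(S>90)))
for y in(94,100,108,114,118,124,128,133,138,143,148,210,230):print(y,im[y,256:304:1].astype(int).sum(1).tolist()[::1])
```

```text
yellow [([270, 122, 19, 5, 92], [278.7, 124.0]), ([260, 380, 34, 11, 235], [276.3, 385.6])]
orange [([252, 230, 50, 71, 2655], [279.4, 261.9])]
green [([275, 156, 8, 46, 346], [278.6, 179.1]), ([276, 303, 7, 21, 126], [278.5, 313.1])]
94 [684, 683, 690, 691, 634, 542, 641, 738, 762, 764, 764, 765, 765, 613, 277, 302, 308, 305, 312, 312, 316, 307, 318, 326, 339, 351, 359, 377, 367, 366, 352, 357, 352, 364, 366, 364, 364, 363, 344, 316, 313, 300, 294, 302, 308, 304, 300, 295]
100 [275, 279, 289, 287, 281, 301, 321, 330, 341, 361, 363, 344, 348, 366, 361, 350, 351, 347, 354, 347, 340, 359, 354, 359, 357, 358, 356, 349, 351, 362, 358, 366, 364, 362, 354, 355, 344, 355, 348, 326, 297, 293, 306, 289, 298, 300, 303, 295]
108 [289, 293, 304, 303, 293, 294, 298, 282, 289, 286, 291, 299, 283, 281, 287, 302, 302, 297, 293, 257, 255, 246, 244, 243, 246, 252, 250, 249, 246, 275, 307, 296, 293, 293, 294, 293, 287, 300, 289, 293, 286, 290, 303, 303, 289, 298, 288, 297]
114 [294, 311, 294, 296, 290, 293, 304, 304, 290, 298, 300, 299, 287, 301, 313, 301, 293, 242, 203, 192, 265, 307, 315, 313, 312, 2
[... 1618 characters left out ...]
 292, 307, 298, 291, 296, 308, 207, 132, 139, 135, 132, 138, 230, 258, 278, 281, 301, 293, 270, 269, 295, 216, 129, 149, 158, 151, 128, 228, 300, 302, 286, 290, 286, 284, 288, 299, 287, 296, 285, 300, 287, 289]
210 [158, 157, 161, 154, 151, 160, 151, 154, 151, 166, 162, 158, 147, 152, 136, 156, 158, 139, 155, 159, 150, 154, 159, 161, 163, 138, 156, 144, 159, 160, 157, 161, 156, 154, 142, 158, 155, 161, 159, 153, 161, 152, 135, 235, 274, 266, 247, 188]
230 [158, 151, 165, 178, 179, 174, 179, 192, 190, 190, 176, 192, 187, 191, 179, 190, 186, 183, 184, 192, 191, 187, 196, 180, 197, 193, 197, 191, 206, 196, 204, 190, 187, 201, 193, 187, 174, 164, 154, 153, 154, 134, 179, 577, 665, 626, 542, 369]
```

Run:
```python
from h import *
im=cv2.imread("pics/w3.png").astype(int);z=np.load("pics/w3.npz");K,D,_=cam("wrist");W=(K,D,z['T']);p=z['p']
for y in(208,216,224):print(y,im[y,240:262].sum(1).tolist(),im[y,290:306].sum(1).tolist())
print([im[y,278].tolist() for y in range(198,206)])
_,r=pose()
for zz in(.014,.02):print(zz,proj(W,p+r.apply([[.023,-.015,zz],[.023,.015,zz],[-.0,0,zz]])))
print(proj(W,p+r.apply([[.008,-.013,-.04],[.008,.013,-.04]])))
# collar z28 front face
print('collar face/axis',onz(W,[[279,126.5]],.034),onz(W,[[278.8,138]],.031),'plate',onz(W,[[278.7,156]],.055),onz(W,[[278.7,165]],.055))
```

```text
208 [352, 355, 352, 347, 350, 348, 342, 353, 357, 325, 217, 137, 158, 153, 144, 155, 155, 168, 146, 162, 166, 148] [150, 146, 155, 158, 142, 164, 155, 152, 120, 262, 309, 288, 282, 230, 437, 506]
216 [450, 517, 504, 499, 495, 492, 493, 483, 677, 763, 528, 96, 137, 148, 154, 165, 158, 148, 156, 157, 162, 145] [150, 164, 140, 159, 160, 157, 164, 142, 80, 558, 678, 663, 575, 401, 606, 701]
224 [679, 685, 686, 685, 687, 685, 682, 684, 690, 728, 533, 169, 133, 145, 145, 148, 150, 148, 146, 148, 166, 159] [167, 156, 148, 143, 147, 152, 157, 149, 79, 570, 670, 638, 559, 347, 590, 702]
[[56, 70, 43], [55, 68, 40], [50, 64, 35], [50, 66, 40], [47, 48, 43], [47, 44, 44], [49, 48, 47], [54, 50, 52]]
0.014 [[252.3733 205.6105]
 [303.7189 205.6734]
 [277.964  241.9851]]
0.02 [[253.063  202.6975]
 [302.9765 202.7586]
 [277.9407 238.1924]]
[[249.246  272.8945]
 [307.3382 272.9654]]
collar face/axis [[0.4404 0.1568 0.034 ]] [[0.4401 0.1451 0.031 ]] plate [[0.4399 0.1304 0.055 ]] [[0.4398 0.1216 0.055 ]]
```

Run:
```python
from h import *
im=cv2.imread("pics/w3.png");cv2.imwrite("pics/crop3.png",cv2.resize(im[195:310,222:337],None,fx=5,fy=5,interpolation=cv2.INTER_NEAREST))
```

```text
(no output)
```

View pics/crop3.png

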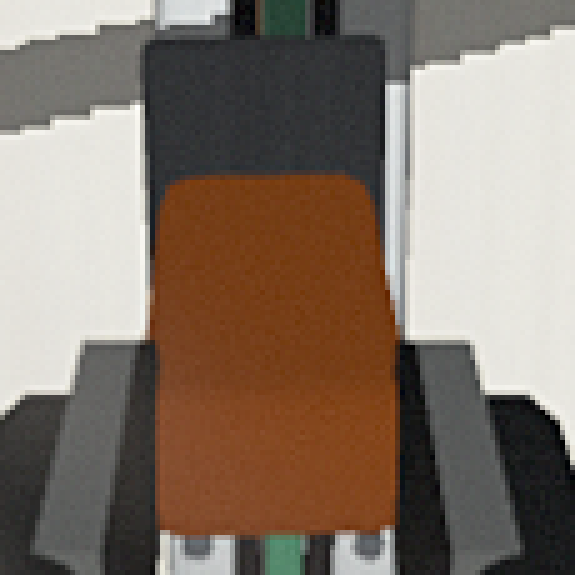

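The crop shows the flange centred about 3.5 px left of the fingers' centre, with the offset growing downwards. So the key leans about 2° in the grip. I'll tilt the tool to plumb it, then check.

{"method": "step_arm", "body": {"deltas": [{"translation": [0,0.003,0],"delta_rot": [-2.2,0,0],"claw": 0},{"translation": [0,0,0],"delta_rot": [0,0,0],"claw": 0},{"translation": [0,0,0],"delta_rot": [0,0,0],"claw": 0}]}}

```text
clock: 8.75
ee_pos: [0.4412, 0.1002, 0.2103]
orientation: [0.013, 0.709, 0.704, 0.013]
wrist_force: [-0.5, -0.3, -0.5]
gripper_width: 0.022
grasp_force: 98.7
```

```bash
cat > m.py <<'E'
from h import *
from scipy.optimize import least_squares
import sys
p,r=pose();W=cam("wrist");im=grab("wrist",sys.argv[1]).astype(int);print(p,r.as_matrix()[:,2],yaw_of(r),observe()['clock'])
np.savez(f"pics/{sys.argv[1]}.npz",T=W[2],p=p,R=r.as_matrix())
hsv=cv2.cvtColor(im.astype(np.uint8),cv2.COLOR_RGB2HSV);H,S,V=[hsv[...,i] for i in range(3)]
Y=(H>15)&(H<32)&(S>110)&(V>70);Y[200:]=0;Y[:,:250]=0;Y[:,310:]=0
P=np.argwhere(Y);c0,c1=P[:,1].min(),P[:,1].max();print('collar cols',c0,c1,'rows',P[:,0].min(),P[:,0].max())
C=(c0+c1)/2;rw=P[:,0].mean();b=onz(W,[[C,rw]],.032)[0];print('bar at',b,'collar lower edge',onz(W,[[C,P[:,0].max()+.5]],.034)[0])
O=(H<14)&(S>180)&(V>60);O[:,:235]=0;O[:,:][:, 320:]=0
E=[]
for y in range(236,262,3):
    q=np.where(O[y])[0]; E.append((y,q.min(),q.max(),(q.min()+q.max())/2))
dark=(im.sum(2)<185)&(im.max(2)-im.min(2)<14)
for y in(208,214,220,226):
    q=np.where(dark[y,240:312])[0]+240;q=q[(q>245)&(q<305)];print('flange',y,q.min(),q.max())
print(E)
G=p+r.apply([[.023,-.015,.0196],[.023,.015,.0196],[.008,-.013,.012],[.008,.013,.012],[.008,-.013,-.01],[.008,.013,-.01]])
print(proj(W,G).round(1).tolist());print('bar tool y',r.inv().apply(b-p))
E
python3 m.py w4
```

```text
[0.4412 0.1002 0.2103] [ 0.0377 -0.0002 -0.9993] -0.4088619758129341 8.8
collar cols 260 278 rows 122 126
bar at [0.4396 0.1595 0.032 ] collar lower edge [0.4395 0.1571 0.034 ]
flange 208 251 298
flange 214 251 298
flange 220 251 298
flange 226 252 298
[(236, np.int64(254), np.int64(295), np.float64(274.5)), (239, np.int64(254), np.int64(296), np.float64(275.0)), (242, np.int64(254), np.int64(297), np.float64(275.5)), (245, np.int64(253), np.int64(297), np.float64(275.0)), (248, np.int64(253), np.int64(298), np.float64(275.5)), (251, np.int64(253), np.int64(298), np.float64(275.5)), (254, np.int64(253), np.int64(299), np.float64(276.0)), (257, np.int64(253), np.int64(300), np.float64(276.5)), (260, np.int64(252), np.int64(300), np.float64(276.0))]
[[253.0, 202.9], [303.0, 202.9], [256.1, 230.8], [299.9, 230.8], [253.6, 245.8], [302.6, 245.8]]
bar tool y [ 0.0593 -0.0087  0.1781]
```

{"method": "step_arm", "body": {"deltas": [{"translation": [0.025,0,0],"delta_rot": [0,0,0],"claw": 0},{"translation": [0.023,0,0],"delta_rot": [0,0,0],"claw": 0},{"translation": [0,-0.0011,0.03],"delta_rot": [0,0,0],"claw": 0},{"translation": [0,-0.0011,0.03],"delta_rot": [0,0,0],"claw": 0},{"translation": [0,0,0],"delta_rot": [0,0,0],"claw": 0}]}}

```text
clock: 9.3
ee_pos: [0.4392, 0.1476, 0.1472]
orientation: [0.012, 0.709, 0.705, 0.01]
wrist_force: [-0.3, 0.1, -1.2]
gripper_width: 0.022
grasp_force: 98.8
```

Run:
```python
from h import *
p,r=pose();W=cam("wrist");S=cam("scene");a=grab("wrist","w5");b=grab("scene","s5");s=observe();print(p,r.as_matrix()[:,2],s['clock'],s['wrist_force'])
tip=p+r.apply([0,-.004,.088]);print('tip',tip,'scene px',proj(S,[tip,[.4402,.157,.028],[.4402,.138,.017]]))
c=proj(S,[tip])[0].astype(int);L=cv2.resize(b[c[1]-40:c[1]+20,c[0]-30:c[0]+30],(480,480),interpolation=cv2.INTER_CUBIC)
Z=cv2.resize(a[100:260,230:330],(300,480),interpolation=cv2.INTER_CUBIC)
cv2.imwrite("pics/crop5.png",np.hstack([L,Z])[:,:,::-1]);print(c)
```

```text
[0.4392 0.1476 0.1472] [ 0.0319 -0.0023 -0.9995] 9.4 [-0.2057  0.355  -2.1895]
tip [0.438  0.1474 0.0591] scene px [[277.2488 237.4276]
 [273.4355 248.5064]
 [279.986  249.5755]]
[277 237]
```

View pics/crop5.png

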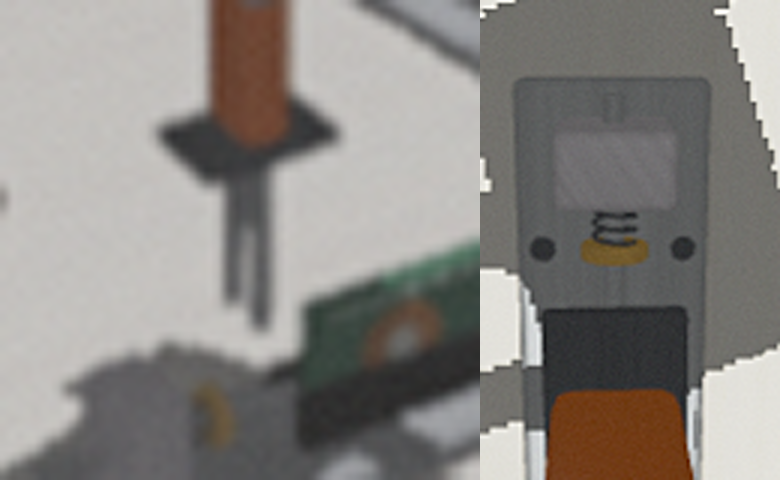

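The scene crop shows both prongs hanging above the gap between the collar and the tab, within about 1 mm of prediction. The wrist view has the collar and flange in line at col 275. Let it settle, then check.

{"method": "step_arm", "body": {"deltas": [{"translation": [0,0,0],"delta_rot": [0,0,0],"claw": 0},{"translation": [0,0,0],"delta_rot": [0,0,0],"claw": 0}]}}

```text
clock: 9.6
ee_pos: [0.4428, 0.1485, 0.1517]
orientation: [0.014, 0.71, 0.704, 0.015]
wrist_force: [0.5, 1.3, -2.4]
gripper_width: 0.0221
grasp_force: 98.8
```

```bash
sed -i 's/Y\[200:\]=0/Y[190:]=0/' m.py; python3 m.py w6 | grep -v "^\[(236"
```

```text
[0.4428 0.1485 0.1517] [ 0.0406  0.0005 -0.9992] -0.4198418037404776 9.65
collar cols 259 279 rows 180 188
bar at [0.4399 0.1595 0.032 ] collar lower edge [0.4399 0.156  0.034 ]
flange 208 251 298
flange 214 251 298
flange 220 251 298
flange 226 251 298
[[253.0, 202.9], [303.0, 202.9], [256.1, 230.8], [300.0, 230.9], [253.7, 245.8], [302.6, 245.8]]
bar tool y [ 0.0108 -0.0078  0.1195]
```

{"method": "step_arm", "body": {"deltas": [{"translation": [0,-0.0018,0],"delta_rot": [0,0,0],"claw": 0},{"translation": [0,-0.0005,0.013],"delta_rot": [0,0,0],"claw": 0},{"translation": [0,-0.0005,0.011],"delta_rot": [0,0,0],"claw": 0},{"translation": [0,0,0],"delta_rot": [0,0,0],"claw": 0},{"translation": [0,0,0],"delta_rot": [0,0,0],"claw": 0}]}}

```text
clock: 10.15
ee_pos: [0.4396, 0.1483, 0.1261]
orientation: [0.013, 0.709, 0.705, 0.013]
wrist_force: [0.4, 0.3, -0.6]
gripper_width: 0.0219
grasp_force: 98.8
```

```bash
python3 m.py w7 | grep -v "^\[(236"; python3 -c "
from h import *
a=snapshot('scene');cv2.imwrite('pics/s7.png',a[:,:,::-1])"
```

```text
[0.4396 0.1483 0.1261] [ 0.0377 -0.0005 -0.9993] -0.3984380859166957 10.2
collar cols 262 285 rows 186 189
bar at [0.4398 0.1619 0.032 ] collar lower edge [0.4397 0.1612 0.034 ]
flange 208 251 298
flange 214 251 298
flange 220 251 298
flange 226 251 298
[[253.0, 202.9], [303.0, 202.9], [256.1, 230.8], [299.9, 230.8], [253.6, 245.8], [302.6, 245.8]]
bar tool y [ 0.0136 -0.0035  0.094 ]
```

{"method": "step_arm", "body": {"deltas": [{"translation": [0,0.0003,0.005],"delta_rot": [0,0,0],"claw": 0},{"translation": [0,-0.0002,0.005],"delta_rot": [0,0,0],"claw": 0},{"translation": [0,0,0],"delta_rot": [0,0,0],"claw": 0}]}}

```text
clock: 10.55
ee_pos: [0.4398, 0.1481, 0.1154]
orientation: [0.013, 0.709, 0.705, 0.013]
wrist_force: [0.3, -0.3, -1.4]
gripper_width: 0.0222
grasp_force: 98.8
```

{"method": "step_arm", "body": {"deltas": [{"translation": [0,-0.0001,0.004],"delta_rot": [0,0,0],"claw": 0},{"translation": [0,0,0],"delta_rot": [0,0,0],"claw": 0}]}}

```text
clock: 10.75
ee_pos: [0.4401, 0.1482, 0.1117]
orientation: [0.013, 0.709, 0.705, 0.013]
wrist_force: [-0.5, 0.6, -0.4]
gripper_width: 0.0219
grasp_force: 98.8
```

{"method": "step_arm", "body": {"deltas": [{"translation": [0,-0.0002,0.005],"delta_rot": [0,0,0],"claw": 0},{"translation": [0,-0.0002,0.004],"delta_rot": [0,0,0],"claw": 0},{"translation": [0,0,0],"delta_rot": [0,0,0],"claw": 0}]}}

```text
clock: 11.05
ee_pos: [0.4398, 0.1482, 0.1025]
orientation: [0.013, 0.709, 0.705, 0.013]
wrist_force: [-0.4, -0.7, -0.4]
gripper_width: 0.0224
grasp_force: 98.8
```

{"method": "step_arm", "body": {"deltas": [{"translation": [0.004,0,0],"delta_rot": [0,0,0],"claw": 0},{"translation": [0.003,0,0],"delta_rot": [0,0,0],"claw": 0},{"translation": [0.002,0,0],"delta_rot": [0,0,0],"claw": 0},{"translation": [0,0,0],"delta_rot": [0,0,0],"claw": 0}]}}

```text
clock: 11.45
ee_pos: [0.4404, 0.1576, 0.1032]
orientation: [0.014, 0.709, 0.705, 0.014]
wrist_force: [0.4, -1.3, 0.1]
gripper_width: 0.0223
grasp_force: 98.8
```

{"method": "step_arm", "body": {"deltas": [{"translation": [0.003,0,0],"delta_rot": [0,0,0],"claw": 0},{"translation": [0,0,0],"delta_rot": [0,0,0],"claw": 0}]}}

```text
clock: 11.65
ee_pos: [0.4404, 0.1604, 0.1032]
orientation: [0.014, 0.709, 0.705, 0.013]
wrist_force: [-0.1, -2.0, -0.8]
gripper_width: 0.0222
grasp_force: 98.8
```

{"method": "step_arm", "body": {"deltas": [{"translation": [0.002,0,0],"delta_rot": [0,0,0],"claw": 0},{"translation": [0,0,0],"delta_rot": [0,0,0],"claw": 0}]}}

```text
clock: 11.85
ee_pos: [0.4404, 0.1623, 0.1031]
orientation: [0.014, 0.709, 0.705, 0.013]
wrist_force: [0.1, -3.3, -0.1]
gripper_width: 0.022
grasp_force: 98.7
```

Run:
```python
from h import *
p,r=pose();a=grab("scene","s8");W=cam("wrist");w=grab("wrist","w8");s=observe();print(p,s['wrist_force'],s['ft_torque'],s['clock'])
for t in("plate_center","key_grip","collar"):
    for n in("wrist","scene"):
        for d in silhouettes(n,t)[:2]:print(t,n,round(d['conf'],2),d['rect'])
```

```text
[0.4404 0.1623 0.1031] [-0.1981 -2.6339 -0.4184] [-0.7148 -0.0554 -0.051 ] 11.95
plate_center wrist 0.89 [266.6, 302.2, 14.7, 91.4]
plate_center scene 0.75 [281.4, 213.4, 65.1, 39.5]
plate_center scene 0.59 [104.6, 253.7, 59.8, 28.2]
key_grip wrist 0.59 [252.5, 206.6, 48.9, 95.1]
key_grip wrist 0.55 [265.1, 304.0, 14.9, 86.4]
key_grip scene 0.9 [265.2, 213.6, 19.0, 39.2]
collar wrist 0.71 [267.3, 157.0, 14.3, 52.2]
collar wrist 0.57 [248.8, 209.6, 52.2, 90.7]
collar scene 0.64 [268.2, 247.2, 8.0, 4.1]
```

{"method": "step_arm", "body": {"deltas": [{"translation": [0.0015,0,0],"delta_rot": [0,0,0],"claw": 0},{"translation": [0,0,0],"delta_rot": [0,0,0],"claw": 0},{"translation": [0,0,0],"delta_rot": [0,0,0],"claw": 0}]}}

```text
clock: 12.55
ee_pos: [0.4404, 0.1638, 0.1031]
orientation: [0.014, 0.709, 0.705, 0.013]
wrist_force: [0.1, -2.9, -0.6]
gripper_width: 0.0219
grasp_force: 98.7
```

```bash
cat > pop.py <<'E'
from h import *
import sys
S=cam("scene");s=observe();print(s['ee_pos'],s['wrist_force'],s['clock'])
a=grab("scene",sys.argv[1]).astype(int)
g=lambda a:((lambda h:(h[...,0]>60)&(h[...,0]<95)&(h[...,1]>70))(cv2.cvtColor(a.astype(np.uint8),cv2.COLOR_RGB2HSV)))
o=cv2.imread("pics/s1.png")[:,:,::-1]
for n,i in(("before",o),("now",a)):
    m=g(i)[205:270,275:350];print(n,[(c+275,205+np.where(m[:,c])[0].min(),205+np.where(m[:,c])[0].max()) for c in range(4,70,6) if m[:,c].any()])
print(proj(S,[[.44,.127,.055],[.44,.127,.067]]))
E
python3 pop.py s9
```

```text
[0.4404 0.1638 0.1031] [ 0.1149 -2.9478 -0.5878] 12.55
before []
now [(297, np.int64(231), np.int64(231))]
[[283.8996 235.7795]
 [283.943  231.7656]]
```

{"method": "step_arm", "body": {"deltas": [{"translation": [0.0015,0,0],"delta_rot": [0,0,0],"claw": 0},{"translation": [0,0,0],"delta_rot": [0,0,0],"claw": 0}]}}

```text
clock: 12.8
ee_pos: [0.4404, 0.1654, 0.1031]
orientation: [0.014, 0.709, 0.705, 0.013]
wrist_force: [0.7, -2.4, -0.4]
gripper_width: 0.0216
grasp_force: 98.7
```

```bash
cat > pop.py <<'E'
from h import *
import sys
s=observe();print(s['ee_pos'],s['wrist_force'],s['clock'])
a=grab("scene",sys.argv[1]).astype(int);o=cv2.imread("pics/s1.png")[:,:,::-1].astype(int)
# profile per column: brightness transition (top edge of plate)
for c in(287,291,295,300,310,325):
    print(c,'before',o[224:244,c].sum(1).tolist(),'\n    now   ',a[224:244,c].sum(1).tolist())
E
python3 pop.py s10
```

```text
[0.4404 0.1654 0.1031] [ 0.6644 -2.3975 -0.376 ] 12.8
287 before [545, 549, 550, 545, 546, 539, 543, 549, 545, 465, 339, 264, 240, 194, 184, 189, 181, 185, 190, 181] 
    now    [577, 584, 585, 576, 575, 577, 582, 577, 553, 433, 257, 177, 193, 190, 178, 182, 184, 184, 183, 181]
291 before [547, 548, 544, 544, 541, 538, 545, 502, 405, 304, 287, 284, 228, 195, 189, 181, 190, 195, 184, 181] 
    now    [580, 576, 580, 576, 575, 580, 577, 519, 408, 292, 272, 245, 198, 180, 181, 196, 190, 191, 183, 170]
295 before [544, 545, 541, 541, 549, 540, 482, 351, 270, 238, 218, 202, 201, 216, 230, 251, 251, 232, 183, 153] 
    now    [577, 578, 576, 577, 581, 558, 477, 334, 275, 271, 248, 211, 212, 229, 253, 281, 269, 239, 175, 145]
300 before [541, 543, 542, 545, 491, 371, 282, 263, 235, 193, 192, 221, 220, 228, 224, 211, 178, 159, 141, 151] 
    now    [570, 574, 578, 577, 505, 370, 296, 304, 284, 222, 207, 228, 229, 220, 229, 212, 176, 147, 133, 136]
310 before [338, 317, 282, 269, 253, 223, 187, 185, 180, 185, 189, 181, 158, 156, 141, 149, 141, 133, 157, 260] 
    now    [335, 302, 275, 252, 235, 201, 187, 184, 184, 184, 187, 186, 172, 152, 136, 133, 136, 125, 154, 271]
325 before [192, 177, 185, 185, 185, 178, 175, 154, 143, 145, 136, 135, 132, 206, 344, 444, 459, 462, 448, 396] 
    now    [195, 181, 192, 192, 192, 189, 181, 166, 153, 140, 135, 133, 131, 210, 363, 468, 494, 489, 470, 420]
```

{"method": "step_arm", "body": {"deltas": [{"translation": [0.002,0,0],"delta_rot": [0,0,0],"claw": 0},{"translation": [0,0,0],"delta_rot": [0,0,0],"claw": 0}]}}

```text
clock: 13.05
ee_pos: [0.4404, 0.1675, 0.1031]
orientation: [0.014, 0.709, 0.705, 0.013]
wrist_force: [0.2, -3.4, -1.7]
gripper_width: 0.0216
grasp_force: 98.6
```

```bash
python3 pop.py s11 | grep -A1 -E "^\[|^29[15]"
python3 - <<'E'
from h import *
p,r=pose();W=cam("wrist")
for n in("w7","w8","w11"):
    im=grab("wrist","w11") if n=="w11" else cv2.imread(f"pics/{n}.png")[:,:,::-1]
    hsv=cv2.cvtColor(np.ascontiguousarray(im),cv2.COLOR_RGB2HSV);H,S,V=[hsv[...,i] for i in range(3)]
    Y=(H>15)&(H<32)&(S>110)&(V>60);O=(H<14)&(S>180)&(V>60)
    print(n,[(k,np.where(Y[80:230,k])[0][[0,-1]]+80) for k in (262,265,275,282) if Y[80:230,k].any()],'orange rows',np.where(O[:,276])[0][[0,-1]],'dark top',im[180:212,276].astype(int).sum(1).tolist())
print('collar pred rows rest',proj(W,[[.4399,.157,.038],[.4399,.162,.038],[.4399,.166,.038],[.4399,.169,.038]])[:,1])
E
```

```text
[0.4404 0.1675 0.1031] [ 0.1671 -3.4133 -1.6554] 13.05
287 before [545, 549, 550, 545, 546, 539, 543, 549, 545, 465, 339, 264, 240, 194, 184, 189, 181, 185, 190, 181] 
--
291 before [547, 548, 544, 544, 541, 538, 545, 502, 405, 304, 287, 284, 228, 195, 189, 181, 190, 195, 184, 181] 
    now    [576, 579, 575, 576, 580, 579, 578, 518, 395, 293, 283, 265, 211, 184, 188, 184, 188, 189, 176, 173]
295 before [544, 545, 541, 541, 549, 540, 482, 351, 270, 238, 218, 202, 201, 216, 230, 251, 251, 232, 183, 153] 
    now    [576, 577, 580, 577, 574, 558, 450, 342, 273, 238, 226, 216, 225, 242, 251, 263, 273, 236, 172, 145]
w7 [(262, array([188, 189])), (265, array([186, 194])), (275, array([189, 195])), (282, array([186, 194]))] orange rows [231 300] dark top [275, 253, 197, 151, 225, 274, 252, 170, 142, 221, 253, 255, 255, 237, 245, 257, 258, 253, 261, 258, 265, 249, 165, 137, 132, 158, 150, 139, 139, 142, 157, 145]
w8 [] orange rows [235 301] dark top [323, 332, 326, 326, 325, 314, 320, 323, 323, 313, 326, 318, 320, 324, 315, 315, 318, 320, 318, 313, 308, 305, 263, 210, 268, 272, 240, 123, 113, 122, 145, 147]
w11 [] orange rows [236 301] dark top [286, 307, 316, 331, 334, 334, 335, 333, 331, 332, 325, 323, 316, 319, 315, 324, 319, 321, 317, 317, 324, 329, 316, 314, 311, 308, 316, 314, 283, 184, 114, 144]
collar pred rows rest [228.1592 221.9451 216.9186 213.1161]
```

The flange has moved about 8 px, so the key is pivoting in the grip. I'll grip harder and pitch the tool to push with the tip.

{"method": "step_arm", "body": {"deltas": [{"translation": [0,0,0],"delta_rot": [0,0,0],"claw": 0},{"translation": [0,0,0],"delta_rot": [0,2,0],"claw": 0},{"translation": [0,0,0],"delta_rot": [0,2,0],"claw": 0},{"translation": [0,0,0],"delta_rot": [0,1,0],"claw": 0},{"translation": [0,0,0],"delta_rot": [0,0,0],"claw": 0}], "grip_force": 120}}

```text
clock: 13.65
ee_pos: [0.4405, 0.1669, 0.1033]
orientation: [-0.017, 0.709, 0.704, 0.045]
wrist_force: [-1.0, -4.0, 0.6]
gripper_width: 0.0211
grasp_force: 119.0
```

```bash
python3 pop.py s12 | grep -A1 -E "^\[|^29[15]"
cat > piv.py <<'E'
from h import *
import sys
im=grab("wrist",sys.argv[1]);print(pose()[0],pose()[1].as_matrix()[:,2])
hsv=cv2.cvtColor(im,cv2.COLOR_RGB2HSV);H,S,V=[hsv[...,i] for i in range(3)];O=(H<14)&(S>180)&(V>60)
print('orange rows',np.where(O[:,276])[0][[0,-1]],'dark',im[195:225,276].astype(int).sum(1).tolist())
E
python3 piv.py w12
```

```text
[0.4405 0.1669 0.1033] [-0.9768 -4.013   0.5723] 13.65
287 before [545, 549, 550, 545, 546, 539, 543, 549, 545, 465, 339, 264, 240, 194, 184, 189, 181, 185, 190, 181] 
--
291 before [547, 548, 544, 544, 541, 538, 545, 502, 405, 304, 287, 284, 228, 195, 189, 181, 190, 195, 184, 181] 
    now    [594, 581, 586, 582, 507, 352, 216, 206, 226, 199, 185, 187, 188, 182, 184, 175, 188, 190, 183, 158]
295 before [544, 545, 541, 541, 549, 540, 482, 351, 270, 238, 218, 202, 201, 216, 230, 251, 251, 232, 183, 153] 
    now    [584, 586, 575, 497, 323, 197, 211, 222, 208, 201, 207, 215, 225, 226, 217, 203, 200, 191, 157, 139]
[0.4405 0.1672 0.1032] [ 0.039   0.0865 -0.9955]
orange rows [237 301] dark [318, 314, 307, 308, 310, 313, 316, 322, 320, 309, 319, 317, 316, 325, 288, 85, 126, 137, 152, 138, 140, 134, 126, 140, 135, 137, 145, 154, 138, 136]
```

The plate's top edge at that end rose about 3 px, so it has popped up. Back off the collar and lift.

{"method": "step_arm", "body": {"deltas": [{"translation": [-0.004,0,-0.0003],"delta_rot": [0,0,0],"claw": 0},{"translation": [-0.004,0,-0.0003],"delta_rot": [0,0,0],"claw": 0},{"translation": [-0.002,0,-0.0002],"delta_rot": [0,0,0],"claw": 0},{"translation": [0,0,0],"delta_rot": [0,0,0],"claw": 0}]}}

```text
clock: 14.15
ee_pos: [0.4404, 0.1572, 0.1031]
orientation: [-0.017, 0.708, 0.704, 0.045]
wrist_force: [-0.3, -1.5, -1.9]
gripper_width: 0.0211
grasp_force: 118.9
```

```bash
python3 pop.py s13 | grep -A1 -E "^\[|^29[15]";python3 piv.py w13
```

```text
[0.4404 0.1572 0.1031] [-0.2902 -1.4759 -1.9448] 14.15
287 before [545, 549, 550, 545, 546, 539, 543, 549, 545, 465, 339, 264, 240, 194, 184, 189, 181, 185, 190, 181] 
--
291 before [547, 548, 544, 544, 541, 538, 545, 502, 405, 304, 287, 284, 228, 195, 189, 181, 190, 195, 184, 181] 
    now    [587, 588, 593, 585, 514, 354, 214, 211, 223, 198, 189, 178, 186, 186, 177, 191, 184, 186, 180, 166]
295 before [544, 545, 541, 541, 549, 540, 482, 351, 270, 238, 218, 202, 201, 216, 230, 251, 251, 232, 183, 153] 
    now    [589, 583, 581, 483, 315, 193, 215, 214, 192, 192, 200, 207, 217, 228, 219, 211, 201, 183, 148, 133]
[0.4404 0.1574 0.1031] [ 0.0389  0.0871 -0.9954]
orange rows [233 300] dark [308, 316, 306, 310, 307, 286, 273, 199, 182, 248, 162, 99, 123, 137, 137, 138, 134, 135, 144, 127, 133, 146, 124, 134, 127, 132, 157, 141, 135, 140]
```

{"method": "step_arm", "body": {"deltas": [{"translation": [-0.004,0,-0.0003],"delta_rot": [0,-0.8,0],"claw": 0},{"translation": [-0.003,0,-0.0003],"delta_rot": [0,-0.8,0],"claw": 0},{"translation": [0,0,0],"delta_rot": [0,0,0],"claw": 0},{"translation": [0,0,0],"delta_rot": [0,0,0],"claw": 0}]}}

```text
clock: 14.65
ee_pos: [0.4404, 0.1505, 0.1032]
orientation: [-0.007, 0.709, 0.705, 0.035]
wrist_force: [0.4, -0.4, -0.1]
gripper_width: 0.0211
grasp_force: 119.0
```

```bash
python3 piv.py w14
python3 - <<'E'
from h import *
p,r=pose();print(r.inv().apply([0,0,1]),observe()['wrist_force'],observe()['clock'])
E
```

```text
[0.4403 0.1505 0.1031] [ 0.0387  0.0592 -0.9975]
orange rows [231 300] dark [227, 110, 167, 233, 253, 251, 226, 158, 120, 119, 140, 139, 132, 148, 136, 140, 128, 132, 131, 136, 128, 132, 133, 135, 124, 133, 125, 127, 142, 138]
[ 0.0595  0.0384 -0.9975] [ 1.2275 -0.1448 -0.7058] 14.7
```

{"method": "step_arm", "body": {"deltas": [{"translation": [-0.001,0,0],"delta_rot": [0,-1.7,0],"claw": 0},{"translation": [-0.001,0,0],"delta_rot": [0,-1.7,0],"claw": 0},{"translation": [0,0,0],"delta_rot": [0,0,0],"claw": 0}]}}

```text
clock: 15.0
ee_pos: [0.4405, 0.1488, 0.1031]
orientation: [0.014, 0.709, 0.705, 0.014]
wrist_force: [0.8, 0.0, -0.6]
gripper_width: 0.0211
grasp_force: 119.0
```

{"method": "step_arm", "body": {"deltas": [{"translation": [0,0.0008,-0.02],"delta_rot": [0,0,0],"claw": 0},{"translation": [0,0.0011,-0.03],"delta_rot": [0,0,0],"claw": 0},{"translation": [0,0.0011,-0.03],"delta_rot": [0,0,0],"claw": 0},{"translation": [0,0.0011,-0.03],"delta_rot": [0,0,0],"claw": 0},{"translation": [0,0,0],"delta_rot": [0,0,0],"claw": 0}]}}

```text
clock: 15.5
ee_pos: [0.4425, 0.1492, 0.2169]
orientation: [0.015, 0.709, 0.705, 0.017]
wrist_force: [0.8, 0.4, -2.0]
gripper_width: 0.0213
grasp_force: 119.0
```

```bash
python3 pop.py s15 | grep -A1 -E "^\[|^29[15]"
python3 - <<'E'
from h import *
rows([.6257,-.0932,.2193],11.6)
E
```

```text
[0.4425 0.1492 0.2169] [ 0.8162  0.447  -1.9524] 15.5
287 before [545, 549, 550, 545, 546, 539, 543, 549, 545, 465, 339, 264, 240, 194, 184, 189, 181, 185, 190, 181] 
--
291 before [547, 548, 544, 544, 541, 538, 545, 502, 405, 304, 287, 284, 228, 195, 189, 181, 190, 195, 184, 181] 
    now    [564, 575, 572, 569, 497, 350, 209, 213, 225, 203, 190, 194, 190, 187, 191, 185, 192, 184, 190, 168]
295 before [544, 545, 541, 541, 549, 540, 482, 351, 270, 238, 218, 202, 201, 216, 230, 251, 251, 232, 183, 153] 
    now    [574, 574, 567, 497, 375, 273, 249, 226, 201, 206, 211, 222, 220, 228, 222, 217, 202, 191, 167, 151]
from [0.4414 0.1488 0.2148] yaw -0.3883421070889401 tilt [0.042 0.002] n 7
[-0.034,0.027,-0.001] rz -1.7
[-0.035,0.026,-0.001] rz -1.7
[-0.036,0.024,-0.001] rz -1.7
[-0.037,0.023,-0.001] rz -1.7
[-0.037,0.022,-0.001] rz -1.7
[-0.038,0.021,-0.001] rz -1.7
[-0.039,0.020,-0.001] rz -1.7
```

{"method": "step_arm", "body": {"deltas": [{"translation": [-0.034,0.027,0],"delta_rot": [0,0,-1.7],"claw": 0},{"translation": [-0.035,0.026,0],"delta_rot": [0,0,-1.7],"claw": 0},{"translation": [-0.036,0.024,0],"delta_rot": [0,0,-1.7],"claw": 0},{"translation": [-0.037,0.023,0],"delta_rot": [0,0,-1.7],"claw": 0},{"translation": [-0.037,0.022,0],"delta_rot": [0,0,-1.7],"claw": 0}]}}

```text
clock: 16.05
ee_pos: [0.5714, -0.0258, 0.2164]
orientation: [0.013, 0.655, 0.756, 0.012]
wrist_force: [0.4, 0.3, -1.0]
gripper_width: 0.0209
grasp_force: 119.0
```

{"method": "step_arm", "body": {"deltas": [{"translation": [-0.038,0.021,0],"delta_rot": [0,0,-1.7],"claw": 0},{"translation": [-0.039,0.02,0],"delta_rot": [0,0,-1.7],"claw": 0},{"translation": [0,0,0],"delta_rot": [0,0,0],"claw": 0},{"translation": [0,0,0],"delta_rot": [0,0,0],"claw": 0},{"translation": [0,0,0],"delta_rot": [0,0,0],"claw": 0}]}}

```text
clock: 16.55
ee_pos: [0.6227, -0.0933, 0.2188]
orientation: [0.014, 0.633, 0.774, 0.012]
wrist_force: [0.4, 0.2, -1.6]
gripper_width: 0.021
grasp_force: 119.0
```

Run:
```python
from h import *
p,r=pose();print(p,yaw_of(r),r.as_matrix()[:,2],observe()['clock']);f=lambda v:r.inv().apply(v)
print('to',f(np.array([.625,-.0932,p[2]])-p),'down .1236',f([0,0,.1236-p[2]]))
a=grab("wrist","w16");b=grab("scene","s16")
S=cam("scene");print(proj(S,[p+r.apply([0,-.004,.088]),[.6233,-.0935,.036]]))
```

```text
[ 0.6227 -0.0933  0.2188] 11.507183222376188 [ 0.036   0.0007 -0.9994] 16.55
to [-0.0003  0.0023  0.0001] down .1236 [ 0.0006 -0.0034  0.0951]
[[314.6434 159.2953]
 [312.7752 187.7189]]
```

{"method": "step_arm", "body": {"deltas": [{"translation": [0,0.0015,0.02],"delta_rot": [0,0,0],"claw": 0},{"translation": [0,-0.001,0.025],"delta_rot": [0,0,0],"claw": 0},{"translation": [0,-0.001,0.025],"delta_rot": [0,0,0],"claw": 0},{"translation": [0,-0.0006,0.015],"delta_rot": [0,0,0],"claw": 0},{"translation": [0,0,0],"delta_rot": [0,0,0],"claw": 0}]}}

```text
clock: 17.15
ee_pos: [0.6243, -0.0933, 0.1332]
orientation: [0.013, 0.632, 0.775, 0.011]
wrist_force: [-0.4, 0.2, -0.8]
gripper_width: 0.0217
grasp_force: 119.0
```

{"method": "step_arm", "body": {"deltas": [{"translation": [0,0,0.005],"delta_rot": [0,0,0],"claw": 0},{"translation": [0,0,0.003],"delta_rot": [0,0,0],"claw": 0},{"translation": [0,0,0.001],"delta_rot": [0,0,0],"claw": 0},{"translation": [0,0,0],"delta_rot": [0,0,0],"claw": 0}]}}

```text
clock: 17.55
ee_pos: [0.6267, -0.0943, 0.1268]
orientation: [0.015, 0.633, 0.774, 0.012]
wrist_force: [0.1, -0.1, -0.6]
gripper_width: 0.0213
grasp_force: 119.0
```

Run:
```python
from h import *
p,r=pose();s=observe();print(p,s['wrist_force'],s['ft_torque'],s['clock']);a=grab("wrist","w17");b=grab("scene","s17")
o=cv2.imread("pics/s1.png")[:,:,::-1]
print(o[145:185:2,312].sum(1),b[145:185:2,312].astype(int).sum(1))
```

```text
[ 0.6267 -0.0943  0.1268] [ 0.0837 -0.1127 -0.5554] [0.0185 0.0682 0.0036] 17.55
[352 489 302 190 189 193 196 201 205 204 212 200 244 229 301 257 254 306
 325 319] [131 188 205 198 209 198 206 212 215 221 212 178 169 207 246 249 319 347
 383 368]
```

Lower a little further until there is contact, then release.

{"method": "step_arm", "body": {"deltas": [{"translation": [0,0,0.002],"delta_rot": [0,0,0],"claw": 0},{"translation": [0,0,0.0015],"delta_rot": [0,0,0],"claw": 0},{"translation": [0,0,0],"delta_rot": [0,0,0],"claw": 0},{"translation": [0,0,0],"delta_rot": [0,0,0],"claw": 0}]}}

```text
clock: 18.05
ee_pos: [0.6272, -0.0946, 0.1236]
orientation: [0.016, 0.633, 0.774, 0.012]
wrist_force: [-0.2, -1.3, 5.1]
gripper_width: 0.0214
grasp_force: 119.8
```

{"method": "step_arm", "body": {"deltas": [{"translation": [0,0,0.0005],"delta_rot": [0,0,0],"claw": 0},{"translation": [0,0,0],"delta_rot": [0,0,0],"claw": 0}]}}

```text
clock: 18.25
ee_pos: [0.6274, -0.0946, 0.1236]
orientation: [0.016, 0.633, 0.774, 0.012]
wrist_force: [-1.2, -0.3, 7.5]
gripper_width: 0.0213
grasp_force: 120.2
```

{"method": "step_arm", "body": {"deltas": [{"translation": [0,0,0],"delta_rot": [0,0,0],"claw": 0.35},{"translation": [0,0,0],"delta_rot": [0,0,0],"claw": 0.45},{"translation": [0,0,0],"delta_rot": [0,0,0],"claw": 0.6},{"translation": [0,0,0],"delta_rot": [0,0,0],"claw": 0.65},{"translation": [0,0,-0.01],"delta_rot": [0,0,0],"claw": 0.65}]}}

```text
clock: 18.75
ee_pos: [0.6251, -0.0941, 0.1311]
orientation: [0.014, 0.633, 0.774, 0.011]
wrist_force: [0.0, -0.1, 0.7]
gripper_width: 0.0555
grasp_force: 0.0
```

{"method": "step_arm", "body": {"deltas": [{"translation": [0,0,-0.03],"delta_rot": [1.1,0,0],"claw": 0.65},{"translation": [0,0,-0.04],"delta_rot": [1.1,0,0],"claw": 0.65},{"translation": [0,0,-0.02],"delta_rot": [0,0,0],"claw": 0.65},{"translation": [0,0,0],"delta_rot": [0,0,0],"claw": 0.65},{"translation": [0,0,0],"delta_rot": [0,0,0],"claw": 0.65}]}}

```text
clock: 19.25
ee_pos: [0.6243, -0.0939, 0.2227]
orientation: [0.003, 0.633, 0.774, -0.003]
wrist_force: [-0.1, -0.5, 0.3]
gripper_width: 0.0558
grasp_force: 0.0
```

Run:
```python
from h import *
p,r=pose();W=cam("wrist");im=grab("wrist","w18");s=observe();print(p,yaw_of(r),r.as_matrix()[:,2],s['clock'],s['gripper_width'])
b=grab("scene","s18");o=cv2.imread("pics/s1.png")[:,:,::-1]
for n,I in(("before",o),("now",b)):
    h=cv2.cvtColor(np.ascontiguousarray(I),cv2.COLOR_RGB2HSV);m=((h[...,0]<14)&(h[...,1]>150)&(h[...,2]>70)).astype(np.uint8)[130:200,290:340];q=np.argwhere(m);print(n,q.mean(0)+[130,290],q.min(0)+[130,290],q.max(0)+[130,290],len(q))
h=cv2.cvtColor(im,cv2.COLOR_RGB2HSV);m=((h[...,0]<15)&(h[...,1]>180)&(h[...,2]>60)).astype(np.uint8)
n,l,st,c=cv2.connectedComponentsWithStats(m);print([(st[i],c[i]) for i in range(1,n) if st[i,4]>300])
e=onz(W,[c[np.argmax(st[1:,4])+1]],.15);print(e)
rows([.4412,.20,.26],-.4)
```

```text
[ 0.6243 -0.0939  0.2227] 11.493802687277833 [ 0.0017 -0.008  -1.    ] 19.3 0.05568318204489922
before [150.0588 315.1765] [149 312] [152 318] 17
now [150.625 314.25 ] [149 312] [155 317] 8
[(array([ 264,  190,   34,   38, 1171], dtype=int32), array([280.088 , 209.2647]))]
[[ 0.6258 -0.0918  0.15  ]]
from [ 0.6234 -0.0938  0.2212] yaw 11.489538303501725 tilt [-0.0009 -0.0076] n 8
[0.041,-0.015,-0.005] rz 1.5
[0.040,-0.016,-0.005] rz 1.5
[0.040,-0.017,-0.005] rz 1.5
[0.039,-0.018,-0.005] rz 1.5
[0.039,-0.019,-0.005] rz 1.5
[0.038,-0.020,-0.005] rz 1.5
[0.038,-0.021,-0.005] rz 1.5
[0.037,-0.022,-0.005] rz 1.5
```

Run:
```python
from h import *
rows([.468,.16,.22],-.4)
```

```text
from [ 0.6234 -0.0938  0.2212] yaw 11.489538303501725 tilt [-0.0009 -0.0076] n 7
[0.040,-0.015,0.000] rz 1.7
[0.040,-0.016,0.000] rz 1.7
[0.039,-0.017,0.000] rz 1.7
[0.039,-0.018,0.000] rz 1.7
[0.038,-0.019,0.000] rz 1.7
[0.037,-0.020,0.000] rz 1.7
[0.037,-0.021,0.000] rz 1.7
```

{"method": "step_arm", "body": {"deltas": [{"translation": [0.04,-0.015,0],"delta_rot": [0,0,1.7],"claw": 0.65},{"translation": [0.04,-0.016,0],"delta_rot": [0,0,1.7],"claw": 0.65},{"translation": [0.039,-0.017,0],"delta_rot": [0,0,1.7],"claw": 0.65},{"translation": [0.039,-0.018,0],"delta_rot": [0,0,1.7],"claw": 0.65},{"translation": [0.038,-0.019,0],"delta_rot": [0,0,1.7],"claw": 0.65}]}}

```text
clock: 19.85
ee_pos: [0.5105, 0.0893, 0.2194]
orientation: [0.002, 0.689, 0.725, -0.003]
wrist_force: [-0.2, 0.9, -0.3]
gripper_width: 0.0557
grasp_force: 0.0
```

{"method": "step_arm", "body": {"deltas": [{"translation": [0.037,-0.02,0],"delta_rot": [0,0,1.7],"claw": 0.65},{"translation": [0.037,-0.021,0],"delta_rot": [0,0.4,1.7],"claw": 0.65},{"translation": [0,0,0],"delta_rot": [0,0,0],"claw": 0.65},{"translation": [0,0,0],"delta_rot": [0,0,0],"claw": 0.65},{"translation": [0,0,0],"delta_rot": [0,0,0],"claw": 0.65}]}}

```text
clock: 20.35
ee_pos: [0.4688, 0.16, 0.2196]
orientation: [0.001, 0.71, 0.705, -0.001]
wrist_force: [-0.7, 0.7, 0.3]
gripper_width: 0.0556
grasp_force: 0.0
```

Run:
```python
from h import *
p,r=pose();W=cam("wrist");im=grab("wrist","w19");s=observe();print(p,yaw_of(r),r.as_matrix()[:,2],s['clock'])
np.savez("pics/w19.npz",T=W[2])
g=[(round(d['conf'],2),d['rect']) for t in("hook_seat","stand") for d in silhouettes("wrist",t)[:2]];print(g)
print('pred hook (x .63,y .2)',proj(W,[[.60,.2,.175],[.63,.2,.175],[.63,.2,.268]]))
b=grab("scene","s19")
A=np.zeros((480,790,3),np.uint8);A[:,:390]=cv2.resize(im[:,420:],(390,480)) if 0 else 0
c=im[60:300,400:560];A=np.zeros((600,800,3),np.uint8);A[:600,:400]=cv2.resize(c,(400,600),interpolation=cv2.INTER_CUBIC)
A[:600,405:765]=cv2.resize(b[115:190,190:235],(360,600),interpolation=cv2.INTER_CUBIC)
cv2.imwrite("pics/crop19.png",A[:,:,::-1])
```

```text
[0.4688 0.16   0.2196] -0.4019941836188621 [ 0.0001 -0.0016 -1.    ] 20.4
[(0.91, [462.0, 150.6, 97.8, 47.5]), (0.62, [393.8, 80.0, 166.2, 122.9])]
pred hook (x .63,y .2) [[476.714  166.0754]
 [521.3407 165.9553]
 [674.0422 208.2984]]
```

View pics/crop19.png

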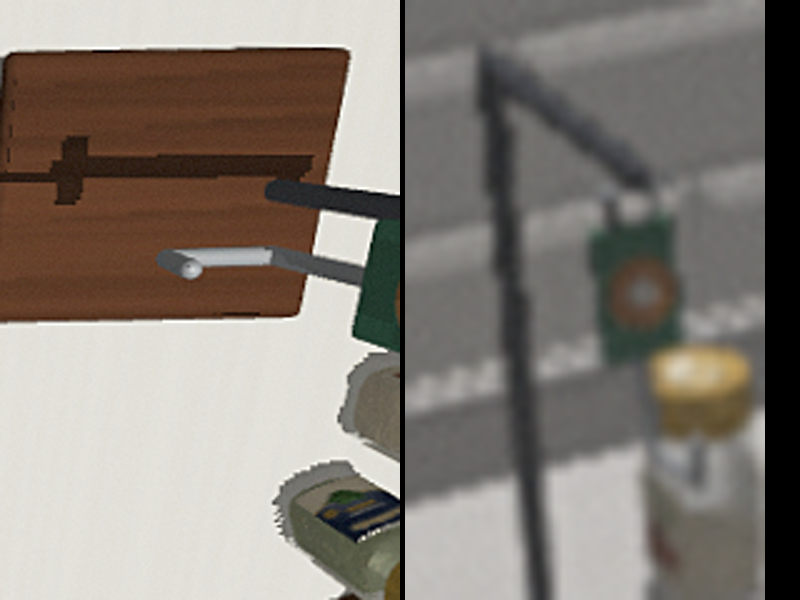

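The left half shows the hook: tip top at px (476,167), front bend at (465,163), back bend at (507,162). All numbers from here on come without pictures.

Run:
```python
from h import *
z=np.load("pics/w19.npz");K,D,_=cam("wrist");W=(K,D,z['T'])
f=lambda a,b:[400+(a+.5)/2.5-.5,60+(b+.5)/2.5-.5]
for n,q,h in(("tip top",(190,268),.189),("front bend",(165,260),.1725),("back bend",(268,257),.1725),("shank top@plate",(362,272),.190),("hinge arm end",(270,190),.268)):
    print(n,onz(W,[f(*q)],h)[0])
F=onz(W,[f(5,55),f(348,50),f(298,316)],.012);print('foot',F,[np.degrees(np.arctan2(*(F[j]-F[i])[[1,0]])) for i,j in((0,1),(2,1))])
T=cam("top");S=cam("scene")
print('top hook px',proj(T,[[.63,.2,.2]]),proj(S,[[.63,.2,.175]]))
P=np.array([.440,.101,.16]);rows(P,-.4)
```

```text
tip top [0.5911 0.2021 0.189 ]
front bend [0.5938 0.2011 0.1725]
back bend [0.6215 0.2019 0.1725]
shank top@plate [0.6341 0.2012 0.19  ]
hinge arm end [0.5544 0.2287 0.268 ]
foot [[0.601  0.2601 0.012 ]
 [0.7486 0.2625 0.012 ]
 [0.7513 0.1457 0.012 ]] [np.float64(0.9429256004994793), np.float64(91.32696796701681)]
top hook px [[242.5148 151.7189]] [[219.8324 169.0129]]
from [0.4691 0.1598 0.2199] yaw -0.4916199274931934 tilt [ 0.0004 -0.0012] n 2
[-0.030,-0.014,0.030] rz -0.0
```

{"method": "step_arm", "body": {"deltas": [{"translation": [-0.03,-0.0145,0.03],"delta_rot": [0,0,0],"claw": 0.65},{"translation": [-0.029,-0.0145,0.03],"delta_rot": [0,0,0],"claw": 0.65},{"translation": [0,0,0.02],"delta_rot": [0,0,0],"claw": 0.65},{"translation": [0,0,0],"delta_rot": [0,0,0],"claw": 0.65},{"translation": [0,0,0],"delta_rot": [0,0,0],"claw": 0.65}]}}

```text
clock: 21.05
ee_pos: [0.44, 0.1017, 0.1406]
orientation: [0.001, 0.71, 0.704, 0.0]
wrist_force: [0.9, 0.0, 1.0]
gripper_width: 0.0555
grasp_force: 0.0
```

```bash
cat > pl.py <<'E'
from h import *
import sys
p,r=pose();W=cam("wrist");im=grab("wrist",sys.argv[1]);s=observe();print(p,yaw_of(r),r.as_matrix()[:,2],s['clock'],s['wrist_force'])
np.savez(f"pics/{sys.argv[1]}.npz",T=W[2],p=p,R=r.as_matrix())
h=cv2.cvtColor(im,cv2.COLOR_RGB2HSV);G=(h[...,0]>60)&(h[...,0]<95)&(h[...,1]>80)&(h[...,2]>25);G[:,:240]=0;G[:,330:]=0
ys=[y for y in range(420) if G[y].sum()>3];print('green rows',ys[0],ys[-1])
for y in ys[::8]:q=np.where(G[y])[0];print((y,q.min(),q.max(),(q.min()+q.max())/2),end=' ')
Pt=lambda L:proj(W,p+r.apply(L)).round(1).tolist()
print()
E
python3 pl.py w20
python3 - <<'E'
from h import *
W=cam("wrist")
t=np.radians(3.6)
def P(a,b): # along plate from centre, above centre
    return [.44,.031+a*np.cos(t)-b*np.sin(t),.0385+a*np.sin(t)+b*np.cos(t)]
print(proj(W,[P(.095,.0225),P(.07,.0225),P(.095,-.0225)]),P(.095,.0225))
E
```

```text
[0.44   0.1017 0.1406] -0.4536648839962124 [ 0.0009 -0.0009 -1.    ] 21.1 [ 0.9122 -0.6032  0.0108]
green rows 176 372
(176, np.int64(273), np.int64(281), np.float64(277.0)) (184, np.int64(273), np.int64(282), np.float64(277.5)) (192, np.int64(273), np.int64(282), np.float64(277.5)) (200, np.int64(273), np.int64(282), np.float64(277.5)) (208, np.int64(273), np.int64(282), np.float64(277.5)) (216, np.int64(273), np.int64(282), np.float64(277.5)) (224, np.int64(273), np.int64(282), np.float64(277.5)) (232, np.int64(273), np.int64(282), np.float64(277.5)) (240, np.int64(273), np.int64(282), np.float64(277.5)) (248, np.int64(273), np.int64(282), np.float64(277.5)) (256, np.int64(273), np.int64(281), np.float64(277.0)) (264, np.int64(273), np.int64(281), np.float64(277.0)) (272, np.int64(273), np.int64(282), np.float64(277.5)) (331, np.int64(273), np.int64(281), np.float64(277.0)) (339, np.int64(273), np.int64(281), np.float64(277.0)) (347, np.int64(274), np.int64(282), np.float64(278.0)) (355, np.int64(274), np.int64(282), np.float64(278.0)) (363, np.int64(274), np.int64(281), np.float64(277.5)) (371, np.int64(274), np.int64(281), np.float64(277.5)) 
[[276.651  183.1038]
 [276.9014 213.8918]
 [276.587  168.2099]] [0.44, np.float64(0.12439975251127625), np.float64(0.06692070074492087)]
```

{"method": "step_arm", "body": {"deltas": [{"translation": [0,0,0.035],"delta_rot": [0,0,0],"claw": 0.65},{"translation": [0,0,0.035],"delta_rot": [0,0,0],"claw": 0.65},{"translation": [0,0,0.025],"delta_rot": [0,0,0],"claw": 0.65},{"translation": [0,0,0.008],"delta_rot": [0,0,0],"claw": 0.6},{"translation": [0,0,0],"delta_rot": [0,0,0],"claw": 0.5}]}}

```text
clock: 21.6
ee_pos: [0.4398, 0.1021, 0.0372]
orientation: [0.0, 0.709, 0.705, -0.0]
wrist_force: [-0.6, 0.4, 0.7]
gripper_width: 0.043
grasp_force: 0.0
```

{"method": "step_arm", "body": {"deltas": [{"translation": [0,0,0],"delta_rot": [0,0,0],"claw": 0.3},{"translation": [0,0,0],"delta_rot": [0,0,0],"claw": 0.1},{"translation": [0,0,0],"delta_rot": [0,0,0],"claw": 0},{"translation": [0,0,0],"delta_rot": [0,0,0],"claw": 0},{"translation": [0,0,0],"delta_rot": [0,0,0],"claw": 0}], "grip_force": 100}}

```text
clock: 22.1
ee_pos: [0.4396, 0.1018, 0.0375]
orientation: [0.001, 0.71, 0.705, 0.0]
wrist_force: [-0.6, 0.3, -0.5]
gripper_width: -0.0
grasp_force: 0.0
```

{"method": "step_arm", "body": {"deltas": [{"translation": [0,0,0],"delta_rot": [0,0,0],"claw": 0},{"translation": [0,0,0],"delta_rot": [0,0,0],"claw": 0}], "grip_force": 60}}

```text
clock: 22.3
ee_pos: [0.4394, 0.1017, 0.0371]
orientation: [0.001, 0.71, 0.705, -0.0]
wrist_force: [-0.6, -0.2, 0.3]
gripper_width: 0.0004
grasp_force: 0.0
```

```bash
python3 pl.py w21; python3 pop.py s21 | grep -A1 -E "^\[|^29[15]|^310"
python3 - <<'E'
from h import *
print([(n,t,round(d['conf'],2),d['rect']) for n in("wrist","scene","top") for t in("plate_center","plate_tab") for d in silhouettes(n,t)[:2]])
s=observe();print(s['gripper_width'],s['grasp_force'])
E
```

```text
[0.4394 0.1017 0.0371] -0.4080924678258229 [ 0.0007 -0.0009 -1.    ] 22.35 [-0.0134  0.0304  0.6962]
green rows 209 366
(209, np.int64(272), np.int64(285), np.float64(278.5)) (217, np.int64(272), np.int64(286), np.float64(279.0)) (225, np.int64(271), np.int64(286), np.float64(278.5)) (233, np.int64(271), np.int64(288), np.float64(279.5)) (241, np.int64(270), np.int64(288), np.float64(279.0)) (249, np.int64(271), np.int64(288), np.float64(279.5)) (257, np.int64(271), np.int64(288), np.float64(279.5)) (358, np.int64(273), np.int64(281), np.float64(277.0)) 
[0.4394 0.1017 0.0371] [-0.0134  0.0304  0.6962] 22.35
287 before [545, 549, 550, 545, 546, 539, 543, 549, 545, 465, 339, 264, 240, 194, 184, 189, 181, 185, 190, 181] 
--
291 before [547, 548, 544, 544, 541, 538, 545, 502, 405, 304, 287, 284, 228, 195, 189, 181, 190, 195, 184, 181] 
    now    [258, 253, 246, 271, 294, 281, 212, 213, 221, 200, 191, 191, 185, 195, 183, 190, 192, 190, 188, 163]
295 before [544, 545, 541, 541, 549, 540, 482, 351, 270, 238, 218, 202, 201, 216, 230, 251, 251, 232, 183, 153] 
    now    [151, 134, 146, 170
[... 278 characters left out ...]
, 137, 140, 130, 125, 136, 171]
[('wrist', 'plate_center', 0.62, [267.0, 191.8, 22.2, 203.8]), ('wrist', 'plate_tab', 0.61, [266.7, 193.0, 22.3, 199.0]), ('wrist', 'plate_tab', 0.61, [260.0, 41.4, 34.2, 151.0]), ('scene', 'plate_center', 0.97, [280.0, 208.3, 68.2, 38.1]), ('scene', 'plate_center', 0.8, [104.5, 252.2, 57.7, 29.6]), ('scene', 'plate_tab', 0.73, [103.5, 250.1, 57.6, 29.4]), ('scene', 'plate_tab', 0.63, [284.2, 215.3, 63.5, 31.5]), ('top', 'plate_center', 0.59, [275.7, 235.3, 81.3, 8.0]), ('top', 'plate_center', 0.49, [125.6, 176.6, 49.1, 7.4]), ('top', 'plate_tab', 0.8, [275.9, 237.7, 74.3, 4.4]), ('top', 'plate_tab', 0.75, [124.6, 177.7, 49.9, 3.6])]
-1.127043959629998e-05 0.0
```

Run:
```python
from h import *
for n in("w20","w21","w3"):
    im=cv2.imread(f"pics/{n}.png").astype(int)
    print(n)
    for y in(240,255,262,270,278,286,295,305,320,340,360):
        print(y,' '.join(f"{int(v.sum())//8:02d}" for v in im[y,218:340:3]))
```

```text
w20
240 43 43 42 41 41 41 53 59 59 77 25 33 32 30 31 31 05 05 24 18 19 17 13 04 32 78 75 74 75 72 70 82 82 83 82 82 82 82 83 83 83
255 81 80 82 81 81 82 82 82 82 82 53 73 74 75 77 78 14 17 26 18 19 17 13 17 47 74 73 74 75 68 78 82 82 83 82 83 81 82 82 83 82
262 80 81 81 81 81 81 82 81 81 81 55 75 73 74 76 76 16 19 23 18 19 18 12 17 45 75 73 72 75 65 84 82 82 82 82 82 82 83 82 82 82
270 81 80 80 81 82 81 82 81 81 81 58 74 74 74 75 76 13 18 45 41 39 37 12 16 64 74 73 74 74 64 84 81 81 82 82 83 81 82 82 83 53
278 84 81 82 81 81 81 81 82 81 81 65 72 72 74 74 75 17 19 65 33 30 36 13 18 63 72 73 72 75 61 84 82 82 82 82 83 81 82 82 83 36
286 86 81 81 82 81 81 81 81 81 81 66 70 73 73 74 73 16 21 50 37 49 21 15 17 63 74 74 72 73 57 83 82 82 81 82 82 82 82 83 84 10
295 68 82 82 82 82 82 82 81 81 82 69 70 71 73 73 73 14 23 39 49 59 27 17 18 63 73 73 71 73 53 82 82 82 81 81 81 82 82 82 87 02
305 75 81 81 81 82 82 83 82 82 81 84 68 70 73 73 72 21 22 39 50 59 35 18 19 63 71 73 72 74 43 81 81 83 82 82 82 83 82 82 86 02
320 79 80 81 81 81 81 82 82 82 82 85 62 68 72 72 72 22 19 46 51 64 37 17 19 63 7
[... 2401 characters left out ...]
30 31 29 29 29 28 28 28 28 04 08 02 33 33 33 34 09 11 11 09 12 85
295 19 17 16 17 28 35 36 35 35 16 18 17 33 32 31 31 29 32 30 30 30 29 31 30 29 29 28 28 07 09 09 31 34 33 33 32 07 07 11 09 27
305 20 18 18 17 33 36 36 36 22 15 12 14 75 71 34 39 75 28 18 34 41 37 15 11 75 46 34 78 09 10 09 07 35 35 35 35 17 09 11 09 09
320 24 21 21 19 17 16 13 15 15 12 10 10 86 84 85 85 84 85 85 41 41 35 86 85 85 85 85 84 57 13 14 12 12 13 12 11 10 12 11 09 11
340 16 19 19 20 18 21 19 19 19 17 11 89 84 85 85 85 84 85 85 85 85 85 85 84 85 85 85 85 85 22 13 14 12 12 12 11 12 11 09 11 11
360 12 13 14 15 17 17 18 18 80 83 83 83 83 84 84 85 84 84 85 85 85 84 85 85 85 85 85 85 85 84 85 90 06 09 11 11 11 10 12 11 12
```

The fingers shut without the plate between them. In the image they end around row 265, so their tips seem higher than assumed. Open, go lower, and close gently as a test.

{"method": "step_arm", "body": {"deltas": [{"translation": [0,0,0],"delta_rot": [0,0,0],"claw": 0.5},{"translation": [0,0,0],"delta_rot": [0,0,0],"claw": 0.5},{"translation": [0,0,0],"delta_rot": [0,0,0],"claw": 0.5},{"translation": [0,0,0],"delta_rot": [0,0,0],"claw": 0.5}], "grip_force": 20}}

```text
clock: 23.1
ee_pos: [0.4394, 0.1018, 0.0371]
orientation: [0.001, 0.71, 0.705, -0.0]
wrist_force: [-0.3, -0.1, 0.1]
gripper_width: 0.0428
grasp_force: 0.0
```

```bash
python3 pl.py w22
python3 - <<'E'
from h import *
im=cv2.imread("pics/w22.png").astype(int)
for y in(215,225,235,245,255,262,270,278,290):print(y,' '.join(f"{int(v.sum())//8:02d}" for v in im[y,200:360:4]))
s=observe();print(s['gripper_width'])
S=cam("scene");a=cv2.imread("pics/s21.png").astype(int)
q=proj(S,[[.44,.1017,.037],[.44,.1017,.0655]]);print(q)
c=int(q[0,0]);print([int(v.sum()) for v in a[int(q[0,1])-22:int(q[0,1])+6,c]],int(q[0,1])-22)
E
```

```text
[0.4394 0.1018 0.0371] -0.41019092036803884 [ 0.0007 -0.0009 -1.    ] 23.15 [-0.7543 -0.4037  0.6013]
green rows 209 388
(209, np.int64(272), np.int64(285), np.float64(278.5)) (217, np.int64(272), np.int64(286), np.float64(279.0)) (225, np.int64(271), np.int64(286), np.float64(278.5)) (233, np.int64(271), np.int64(288), np.float64(279.5)) (241, np.int64(270), np.int64(289), np.float64(279.5)) (249, np.int64(271), np.int64(288), np.float64(279.5)) (257, np.int64(271), np.int64(288), np.float64(279.5)) (265, np.int64(271), np.int64(287), np.float64(279.0)) (273, np.int64(271), np.int64(288), np.float64(279.5)) (281, np.int64(271), np.int64(288), np.float64(279.5)) (289, np.int64(271), np.int64(287), np.float64(279.0)) (297, np.int64(271), np.int64(287), np.float64(279.0)) (305, np.int64(271), np.int64(287), np.float64(279.0)) (313, np.int64(273), np.int64(287), np.float64(280.0)) (321, np.int64(272), np.int64(285), np.float64(278.5)) (329, np.int64(272), np.int64(286), np.float64(279.0)) (337, np.int64(272), np.int64(286), np.float64(279.0)) (345, np.int64(272), np.int64(286), np.float
[... 910 characters left out ...]
 45 45 46 45 45 40 85 85 87 66 78 80 33 38 39 06 10 17 20 20 20 20 14 06 08 38 37 38 37 37 37 45 44 45 45 45 45 45 44 45
270 45 44 46 41 36 37 27 19 42 65 77 80 80 37 37 10 11 31 19 21 22 21 11 04 06 38 37 36 37 37 37 09 06 35 33 34 46 45 45 44
278 24 16 16 35 35 37 17 19 48 34 33 38 38 39 38 12 11 30 20 22 22 21 11 08 05 38 36 37 38 38 34 03 09 12 35 35 32 08 10 43
290 21 23 35 36 36 16 12 15 39 35 38 38 38 39 37 15 15 18 21 23 21 22 11 09 07 36 37 38 37 37 33 06 07 07 18 33 34 37 11 08
0.04293276292178539
[[292.3809 238.5119]
 [292.6    229.1244]]
[152, 185, 228, 248, 250, 252, 252, 247, 249, 242, 231, 227, 249, 224, 198, 223, 227, 202, 189, 184, 187, 186, 193, 189, 193, 189, 183, 153] 216
```

{"method": "step_arm", "body": {"deltas": [{"translation": [0,0,0.008],"delta_rot": [0,0,0],"claw": 0.5},{"translation": [0,0,0.008],"delta_rot": [0,0,0],"claw": 0.5},{"translation": [0,0,0],"delta_rot": [0,0,0],"claw": 0.5},{"translation": [0,0,0],"delta_rot": [0,0,0],"claw": 0.3},{"translation": [0,0,0],"delta_rot": [0,0,0],"claw": 0.15}]}}

```text
clock: 23.65
ee_pos: [0.4394, 0.1017, 0.021]
orientation: [0.001, 0.71, 0.705, -0.0]
wrist_force: [0.0, 0.3, 0.0]
gripper_width: 0.0145
grasp_force: 0.0
```

{"method": "step_arm", "body": {"deltas": [{"translation": [0,0,0],"delta_rot": [0,0,0],"claw": 0},{"translation": [0,0,0],"delta_rot": [0,0,0],"claw": 0},{"translation": [0,0,0],"delta_rot": [0,0,0],"claw": 0}]}}

```text
clock: 23.95
ee_pos: [0.4397, 0.1018, 0.0213]
orientation: [0.001, 0.71, 0.705, 0.0]
wrist_force: [1.6, -0.5, -1.6]
gripper_width: 0.0086
grasp_force: 22.6
```

{"method": "step_arm", "body": {"deltas": [{"translation": [0,0,0],"delta_rot": [0,0,0],"claw": 0.3},{"translation": [0,0,0],"delta_rot": [0,0,0],"claw": 0.3},{"translation": [0,0,0.005],"delta_rot": [0,0,0],"claw": 0.3},{"translation": [0,0,0.004],"delta_rot": [0,0,0],"claw": 0.3},{"translation": [0,0,0],"delta_rot": [0,0,0],"claw": 0.3}]}}

```text
clock: 24.45
ee_pos: [0.4388, 0.1016, 0.0114]
orientation: [0.0, 0.71, 0.705, -0.001]
wrist_force: [0.4, 0.3, -0.1]
gripper_width: 0.0258
grasp_force: 0.0
```

{"method": "step_arm", "body": {"deltas": [{"translation": [0,0,0],"delta_rot": [0,0,0],"claw": 0},{"translation": [0,0,0],"delta_rot": [0,0,0],"claw": 0},{"translation": [0,0,0],"delta_rot": [0,0,0],"claw": 0},{"translation": [0,0,0],"delta_rot": [0,0,0],"claw": 0}], "grip_force": 80}}

```text
clock: 24.85
ee_pos: [0.4393, 0.1017, 0.0121]
orientation: [0.001, 0.71, 0.705, -0.0]
wrist_force: [-0.1, 0.0, -0.9]
gripper_width: 0.0068
grasp_force: 78.6
```

```bash
python3 pl.py w23; python3 pop.py s23 | grep -A1 -E "^29[15]|^325"
```

```text
[0.4393 0.1017 0.0121] -0.39589943719607146 [ 0.0006 -0.001  -1.    ] 24.9 [-0.1475 -0.852  -1.3414]
green rows 223 390
(223, np.int64(270), np.int64(284), np.float64(277.0)) (231, np.int64(269), np.int64(285), np.float64(277.0)) (239, np.int64(268), np.int64(285), np.float64(276.5)) (247, np.int64(267), np.int64(286), np.float64(276.5)) (255, np.int64(267), np.int64(286), np.float64(276.5)) (263, np.int64(267), np.int64(287), np.float64(277.0)) (271, np.int64(267), np.int64(288), np.float64(277.5)) (279, np.int64(266), np.int64(310), np.float64(288.0)) (287, np.int64(269), np.int64(286), np.float64(277.5)) (295, np.int64(269), np.int64(284), np.float64(276.5)) (303, np.int64(269), np.int64(285), np.float64(277.0)) (311, np.int64(269), np.int64(285), np.float64(277.0)) (319, np.int64(269), np.int64(285), np.float64(277.0)) (327, np.int64(269), np.int64(285), np.float64(277.0)) (335, np.int64(269), np.int64(285), np.float64(277.0)) (343, np.int64(268), np.int64(286), np.float64(277.0)) (351, np.int64(268), np.int64(286), np.float64(277.0)) (359, np.int64(269), np.int64(286), np.float6
[... 153 characters left out ...]
), np.float64(277.5)) 
291 before [547, 548, 544, 544, 541, 538, 545, 502, 405, 304, 287, 284, 228, 195, 189, 181, 190, 195, 184, 181] 
    now    [143, 153, 184, 217, 237, 252, 256, 259, 262, 267, 258, 257, 258, 244, 225, 200, 187, 185, 181, 159]
295 before [544, 545, 541, 541, 549, 540, 482, 351, 270, 238, 218, 202, 201, 216, 230, 251, 251, 232, 183, 153] 
    now    [150, 138, 144, 133, 143, 136, 139, 136, 148, 136, 141, 138, 151, 213, 230, 217, 204, 196, 155, 144]
--
325 before [192, 177, 185, 185, 185, 178, 175, 154, 143, 145, 136, 135, 132, 206, 344, 444, 459, 462, 448, 396] 
    now    [186, 188, 183, 181, 172, 189, 173, 147, 139, 136, 122, 126, 116, 208, 362, 482, 500, 497, 484, 432]
```

Gripped: 6.8 mm at 79 N. Before lifting, cross-check the hook's position with the fixed cameras.

Run:
```python
from h import *
T=cam("top");S=cam("scene");a=snapshot("top");b=snapshot("scene")
for n,C in(("top",T),("scene",S)):
    for d in silhouettes(n,"hook_seat")[:2]:
        q=np.argwhere(d['pixels'])[:,::-1];print(n,round(d['conf'],2),d['rect'],'bottom',q[q[:,1]>=q[:,1].max()-2].mean(0),q[:,1].max(),[(y,q[q[:,1]==y][:,0].min(),q[q[:,1]==y][:,0].max()) for y in range(q[:,1].min(),q[:,1].max()+1,2)])
        c=q.mean(0)
        if n=="top":print(onz(T,[c],.225),onz(T,[c],.19))
print('scene preds: seat .609',proj(S,[[.592,.2015,.189],[.592,.2015,.1725],[.609,.2015,.1725],[.624,.2015,.1725],[.624,.2015,.2]]))
print('seat .617',proj(S,[[.617,.2,.1725]]),'top preds',proj(T,[[.624,.2015,.225],[.592,.2015,.189]]))
g=cv2.cvtColor(a,cv2.COLOR_RGB2HSV)
print((a[144:154,230:254].astype(int).sum(2)//8))
```

```text
scene 0.6 [211.2, 143.5, 12.7, 15.7] bottom [218.5   158.625] 160 [(142, np.int64(216), np.int64(222)), (144, np.int64(214), np.int64(223)), (146, np.int64(213), np.int64(223)), (148, np.int64(213), np.int64(223)), (150, np.int64(214), np.int64(223)), (152, np.int64(214), np.int64(224)), (154, np.int64(214), np.int64(224)), (156, np.int64(214), np.int64(223)), (158, np.int64(215), np.int64(222)), (160, np.int64(218), np.int64(219))]
scene preds: seat .609 [[225.5808 170.0704]
 [225.9872 176.0018]
 [222.983  173.2942]
 [220.3875 170.9552]
 [219.6461 161.1596]]
seat .617 [[222.1313 171.8963]] top preds [[241.0474 152.4984]
 [241.677  169.344 ]]
[[32 32 32 33 33 33 32 32 34 38 40 36 33 29 30 34 34 34 35 35 35 34 35 35]
 [33 33 33 34 33 33 33 33 34 38 39 36 32 29 31 34 35 35 36 35 35 35 35 35]
 [33 33 33 33 33 32 33 33 34 38 39 37 33 30 31 34 35 35 36 36 36 35 36 35]
 [33 34 33 33 35 37 37 36 34 38 40 36 35 37 37 38 38 36 36 35 35 35 36 36]
 [33 33 33 35 40 45 44 42 36 38 40 36 38 44 44 43 42 37 36 36 36 36 36 36]
 [34 34 33 41 54 58 58 53 37 39 40 37 45 58 58 57 51 37 36 36 36 35 36 36]
 [34 34 33 39 48 50 50 47 37 39 40 37 41 51 51 50 45 35 35 37 36 36 37 36]
 [34 34 34 34 35 33 33 34 34 38 38 36 35 36 36 35 34 33 35 37 36 36 37 37]
 [34 34 34 35 34 32 32 33 34 35 36 37 39 40 35 34 34 34 35 37 36 36 37 37]
 [34 34 35 35 35 34 33 34 33 34 35 36 38 38 35 34 35 34 35 37 37 37 37 37]]
```

{"method": "step_arm", "body": {"deltas": [{"translation": [0,0,-0.01],"delta_rot": [0,0,0],"claw": 0},{"translation": [0,0,-0.02],"delta_rot": [0,0,0],"claw": 0},{"translation": [0,0,-0.025],"delta_rot": [0,0,0],"claw": 0},{"translation": [0,0,-0.025],"delta_rot": [0,0,0],"claw": 0},{"translation": [0,0,-0.02],"delta_rot": [0,-1.8,0],"claw": 0}], "grip_force": 120}}

```text
clock: 25.65
ee_pos: [0.4397, 0.1015, 0.1143]
orientation: [0.012, 0.71, 0.704, -0.011]
wrist_force: [0.3, -0.3, 0.4]
gripper_width: 0.0065
grasp_force: 118.1
```

{"method": "step_arm", "body": {"deltas": [{"translation": [0,0,0],"delta_rot": [0,-1.8,0],"claw": 0},{"translation": [0,0,0],"delta_rot": [0,0,0],"claw": 0},{"translation": [0,0,0],"delta_rot": [0,0,0],"claw": 0},{"translation": [0,0,0],"delta_rot": [0,0,0],"claw": 0}]}}

```text
clock: 26.05
ee_pos: [0.4389, 0.1017, 0.1119]
orientation: [0.022, 0.709, 0.704, -0.022]
wrist_force: [-0.3, -0.6, -0.5]
gripper_width: 0.006
grasp_force: 118.2
```

```bash
python3 pl.py w24 | head -2
python3 - <<'E'
from h import *
S=cam("scene");p,r=pose();b=grab("scene","s24")
d=silhouettes("scene","plate_center")
for e in d[:2]:
    q=np.argwhere(e['pixels'])[:,::-1];print(round(e['conf'],2),e['rect'],[(c,q[q[:,0]==c][:,1].min(),q[q[:,0]==c][:,1].max()) for c in range(q[:,0].min(),q[:,0].max()+1,5)])
C=p+np.array([0,-.0689,.0308])
print('pred corners',proj(S,[C+[0,a,b] for a in(-.095,.095) for b in(.0225,-.0225)]+[C+[0,0,.0565]]))
print(observe()['gripper_width'],observe()['ft_torque'])
E
```

```text
[0.4389 0.1017 0.1119] -0.4171725414100362 [-0.0006 -0.0632 -0.998 ] 26.1 [-0.7161  0.3486 -1.0773]
green rows 222 390
0.74 [102.8, 250.5, 59.6, 32.4] [(105, np.int64(276), np.int64(278)), (110, np.int64(266), np.int64(277)), (115, np.int64(264), np.int64(275)), (120, np.int64(262), np.int64(273)), (125, np.int64(260), np.int64(271)), (130, np.int64(251), np.int64(269)), (135, np.int64(249), np.int64(267)), (140, np.int64(254), np.int64(266)), (145, np.int64(253), np.int64(265)), (150, np.int64(251), np.int64(262)), (155, np.int64(250), np.int64(260)), (160, np.int64(248), np.int64(258))]
0.67 [191.0, 251.6, 35.1, 29.4] [(191, np.int64(261), np.int64(264)), (196, np.int64(255), np.int64(276)), (201, np.int64(253), np.int64(280)), (206, np.int64(253), np.int64(281)), (211, np.int64(253), np.int64(280)), (216, np.int64(255), np.int64(280)), (221, np.int64(270), np.int64(279))]
pred corners [[348.1328 176.9272]
 [346.6234 192.4569]
 [284.3242 197.3842]
 [284.1462 213.7244]
 [318.2168 174.231 ]]
0.006154941478491453 [ 0.1097 -0.0024 -0.0305]
```

Run:
```python
from h import *
a=cv2.imread("pics/s24.png").astype(int)
for c in(286,289,310,313,316,319,322,326,330,334,338,342,345,348,351):print(c,a[165:222:1,c].sum(1).tolist())
```

```text
286 [132, 126, 125, 132, 125, 129, 141, 135, 127, 141, 126, 137, 134, 135, 146, 138, 118, 139, 130, 117, 124, 177, 300, 445, 520, 535, 533, 525, 534, 537, 529, 433, 287, 247, 247, 249, 254, 255, 255, 252, 253, 246, 237, 212, 211, 217, 226, 248, 342, 505, 590, 593, 593, 587, 585, 591, 595]
289 [128, 121, 126, 131, 124, 131, 119, 137, 123, 132, 136, 137, 133, 140, 138, 134, 141, 140, 146, 141, 142, 139, 144, 156, 149, 138, 152, 154, 155, 157, 167, 180, 201, 214, 212, 193, 186, 194, 186, 192, 186, 184, 194, 187, 191, 179, 205, 308, 470, 575, 591, 588, 589, 585, 582, 590, 583]
310 [219, 210, 219, 255, 253, 228, 288, 365, 342, 260, 200, 181, 157, 146, 135, 141, 173, 265, 353, 365, 346, 400, 411, 338, 290, 276, 257, 225, 203, 186, 187, 186, 200, 187, 189, 188, 188, 199, 184, 207, 233, 267, 346, 488, 583, 591, 584, 585, 590, 592, 593, 587, 591, 588, 592, 582, 582]
313 [219, 210, 217, 233, 267, 257, 240, 328, 432, 402, 314, 271, 381, 477, 464, 424, 365, 279, 254, 247, 253, 276, 277, 264, 250, 255, 225, 187, 183, 179, 187, 193, 185, 193, 190, 189, 179, 197, 210, 233, 295, 442, 567, 589, 588, 
[... 2549 characters left out ...]
 583, 589, 586, 593, 587, 587, 589, 596, 589, 594, 591, 590, 584, 590, 588, 587, 595, 590, 594, 586, 543, 408, 243, 138]
348 [468, 457, 432, 510, 563, 502, 396, 318, 357, 492, 576, 534, 407, 284, 243, 214, 177, 169, 170, 181, 181, 184, 200, 193, 206, 214, 221, 291, 434, 548, 590, 590, 591, 596, 587, 590, 587, 593, 590, 591, 587, 589, 586, 584, 587, 586, 584, 589, 591, 591, 591, 594, 588, 593, 594, 573, 477]
351 [473, 423, 447, 540, 580, 580, 568, 511, 405, 318, 357, 467, 553, 571, 570, 565, 570, 570, 577, 581, 587, 588, 595, 600, 601, 591, 599, 602, 599, 595, 587, 590, 593, 587, 594, 591, 587, 597, 587, 590, 591, 591, 586, 587, 586, 592, 597, 588, 588, 589, 588, 585, 587, 587, 592, 594, 589]
```

The plate sits where predicted, level to within 1 px. Plan the carry to the entry point in front of the hook.

```bash
cat > go.py <<'E'
from h import *
import sys
t=np.array([float(v) for v in sys.argv[1:4]]);p,r=pose();s=observe();print(p,'delta tool',r.inv().apply(t-p),'up',r.inv().apply([0,0,1]),'fwd',r.inv().apply([1,0,0]),'left',r.inv().apply([0,1,0]),s['clock'],s['wrist_force'])
E
python3 go.py .572 .2709 .112
```

```text
[0.439  0.1015 0.1118] delta tool [ 0.17    0.1317 -0.0111] up [-0.0636 -0.0001 -0.998 ] fwd [ 0.0076  1.     -0.0006] left [ 0.9979 -0.0076 -0.0636] 26.2 [ 0.1159  0.0606 -1.3752]
```

{"method": "step_arm", "body": {"deltas": [{"translation": [0.036,0.01,-0.0022],"delta_rot": [0,0,0],"claw": 0},{"translation": [0.04,0.02,-0.0024],"delta_rot": [0,0,0],"claw": 0},{"translation": [0.04,0.03,-0.0025],"delta_rot": [0,0,0],"claw": 0},{"translation": [0.034,0.03,-0.0022],"delta_rot": [0,0,0],"claw": 0},{"translation": [0.02,0.025,-0.0013],"delta_rot": [0,0,0],"claw": 0}]}}

```text
clock: 26.7
ee_pos: [0.5569, 0.2738, 0.1115]
orientation: [0.023, 0.709, 0.705, -0.022]
wrist_force: [-0.3, -0.0, -0.9]
gripper_width: 0.0061
grasp_force: 118.2
```

{"method": "step_arm", "body": {"deltas": [{"translation": [0,0.0167,0],"delta_rot": [0,0,0],"claw": 0},{"translation": [0,0,0],"delta_rot": [0,0,0],"claw": 0},{"translation": [0,0,0],"delta_rot": [0,0,0],"claw": 0},{"translation": [0,0,0],"delta_rot": [0,0,0],"claw": 0}]}}

```text
clock: 27.1
ee_pos: [0.5711, 0.2704, 0.1116]
orientation: [0.022, 0.709, 0.704, -0.023]
wrist_force: [0.2, -0.4, -1.4]
gripper_width: 0.0059
grasp_force: 118.1
```

```bash
python3 go.py .612 .2709 .1097
python3 - <<'E'
from h import *
S=cam("scene");T=cam("top");p,r=pose();b=grab("scene","s25");t=grab("top","t25");w=grab("wrist","w25")
C=p+np.array([0,-.0689,.0308])
print('apex',C+[0,0,.0565],'scene corners',proj(S,[C+[-.0045,a,b] for a in(-.095,.095) for b in(.0225,-.0225)]+[C+[0,0,.0565]]).round(1).tolist(),'top',proj(T,[C+[0,-.095,.0225],C+[0,.095,.0225],C+[0,0,.0565]]).round(1).tolist())
a=b.astype(int)
for c in range(212,240,2):print(c,a[150:190,c].sum(1).tolist())
# top: pixels of plate
k=t.astype(int)[150:185,225:262].sum(2)//8
print(k)
E
```

```text
[0.5711 0.2704 0.1116] delta tool [0.0009 0.0409 0.0018] up [-0.0642 -0.0006 -0.9979] fwd [ 0.0076  1.     -0.0011] left [ 0.9979 -0.0076 -0.0642] 27.1 [ 0.1915 -0.3707 -1.3931]
apex [0.5711 0.2015 0.1989] scene corners [[264.2, 173.4], [264.5, 188.8], [194.5, 193.2], [196.3, 209.4], [229.2, 169.8]] top [[283.7, 180.8], [200.5, 178.9], [241.1, 178.1]]
212 [343, 343, 339, 342, 336, 334, 356, 418, 442, 472, 478, 357, 290, 292, 304, 298, 306, 310, 309, 275, 217, 177, 170, 151, 124, 129, 118, 115, 157, 173, 199, 266, 333, 384, 458, 525, 503, 349, 207, 203]
214 [200, 203, 200, 203, 199, 199, 226, 276, 298, 305, 327, 294, 291, 298, 306, 300, 303, 306, 309, 304, 289, 328, 333, 288, 279, 337, 391, 445, 498, 535, 559, 577, 589, 587, 596, 581, 480, 277, 193, 210]
216 [188, 188, 195, 189, 186, 182, 179, 162, 168, 169, 214, 271, 299, 300, 303, 309, 307, 309, 301, 295, 336, 468, 579, 577, 572, 595, 601, 595, 592, 588, 586, 590, 584, 582, 576, 511, 357, 208, 215, 211]
218 [233, 265, 257, 223, 198, 185, 180, 165, 159, 194, 238, 283, 287, 290, 292, 298, 300, 301, 302, 327, 407, 516, 570, 568, 549, 5
[... 1579 characters left out ...]
301, 296, 324, 452, 556, 583, 529, 423, 308, 355, 421, 416, 404, 398, 400, 385, 382, 334, 276, 246, 243, 217, 215, 222, 216, 242, 280]
236 [355, 407, 430, 461, 464, 359, 296, 290, 297, 305, 307, 303, 311, 308, 308, 362, 487, 580, 589, 584, 544, 456, 376, 449, 530, 542, 539, 551, 554, 533, 416, 280, 265, 245, 201, 211, 231, 228, 226, 223]
238 [353, 417, 455, 436, 378, 304, 287, 293, 302, 311, 306, 307, 306, 302, 337, 463, 574, 592, 582, 582, 583, 548, 435, 303, 272, 280, 280, 301, 312, 305, 274, 247, 236, 228, 179, 173, 182, 191, 197, 212]
[[31 32 32 ... 37 37 37]
 [31 32 33 ... 37 37 37]
 [30 32 32 ... 36 37 37]
 ...
 [35 36 35 ... 37 41 42]
 [35 36 36 ... 28 32 32]
 [35 36 36 ... 39 35 32]]
```

{"method": "step_arm", "body": {"deltas": [{"translation": [0.0005,0.005,0.001],"delta_rot": [0,0,0],"claw": 0},{"translation": [0,0.008,0],"delta_rot": [0,0,0],"claw": 0},{"translation": [0,0.007,0],"delta_rot": [0,0,0],"claw": 0},{"translation": [0,0,0],"delta_rot": [0,0,0],"claw": 0}]}}

```text
clock: 27.65
ee_pos: [0.5935, 0.2715, 0.111]
orientation: [0.023, 0.709, 0.704, -0.022]
wrist_force: [0.1, -0.0, -0.6]
gripper_width: 0.0061
grasp_force: 118.2
```

{"method": "step_arm", "body": {"deltas": [{"translation": [0,0.006,0],"delta_rot": [0,0,0],"claw": 0},{"translation": [0,0.005,0],"delta_rot": [0,0,0],"claw": 0},{"translation": [0,0,0],"delta_rot": [0,0,0],"claw": 0}]}}

```text
clock: 27.95
ee_pos: [0.604, 0.2714, 0.1109]
orientation: [0.023, 0.709, 0.704, -0.022]
wrist_force: [0.2, 0.5, -0.7]
gripper_width: 0.0059
grasp_force: 118.2
```

{"method": "step_arm", "body": {"deltas": [{"translation": [0,0.006,0],"delta_rot": [0,0,0],"claw": 0},{"translation": [0,0.004,0],"delta_rot": [0,0,0],"claw": 0},{"translation": [0,0,0],"delta_rot": [0,0,0],"claw": 0},{"translation": [0,0,0],"delta_rot": [0,0,0],"claw": 0}]}}

```text
clock: 28.35
ee_pos: [0.6132, 0.2713, 0.1109]
orientation: [0.023, 0.709, 0.704, -0.022]
wrist_force: [-0.4, -0.6, -0.5]
gripper_width: 0.0063
grasp_force: 118.2
```

```bash
python3 go.py .612 .2709 .0877
python3 - <<'E'
from h import *
S=cam("scene");b=grab("scene","s26");t=grab("top","t26");o=cv2.imread("pics/t25.png")[:,:,::-1]
for n,I in(("t25",o),("t26",t)):
    k=I.astype(int).sum(2)//8
    print(n);[print(y,' '.join(f"{v:02d}" for v in k[y,230:252])) for y in range(145,155)]
for d in silhouettes("scene","hook_seat")[:1]:print(d['conf'],d['rect'])
E
```

```text
[0.6132 0.2713 0.1109] delta tool [ 0.0011 -0.0012  0.0232] up [-0.0637  0.0006 -0.998 ] fwd [0.0073 1.     0.0001] left [ 0.9979 -0.0073 -0.0637] 28.35 [-0.3658 -0.585  -0.4734]
t25
145 31 32 32 32 33 32 31 32 34 38 39 36 32 28 30 34 34 35 35 35 34 34
146 32 32 32 32 33 31 31 31 34 38 39 36 33 29 31 34 35 35 34 35 35 35
147 32 32 32 33 34 37 36 35 34 38 40 36 35 36 36 38 37 35 35 35 35 35
148 32 32 32 33 39 45 45 42 35 38 40 36 37 43 43 44 41 37 35 36 35 35
149 32 32 33 41 55 59 59 54 36 37 39 37 45 59 59 59 51 37 35 35 35 35
150 33 32 32 39 49 51 51 46 35 38 39 36 41 51 52 51 45 33 34 36 36 35
151 32 32 32 32 34 32 32 32 33 36 37 35 34 34 35 34 33 32 34 37 36 36
152 33 33 32 33 32 31 31 32 32 34 35 36 38 38 33 33 33 32 34 36 36 35
153 32 32 32 34 34 32 32 32 32 32 34 35 38 37 33 33 33 33 35 36 36 36
154 32 33 33 33 34 33 32 32 31 32 32 33 34 34 32 33 33 34 35 37 37 35
t26
145 31 31 31 32 32 31 31 31 33 37 39 35 31 28 30 33 34 34 34 35 34 33
146 31 31 31 32 32 31 31 31 33 37 39 35 32 29 30 34 34 34 34 35 34 34
147 31 31 31 32 33 37 36 35 33 38 39 35 34 35 36 38 37 35 35 35 35 34
148 32 31 31 34 39 44 44 41 34 38 39 36 37 43 43 43 42 37 35 35 35 35
149 32 31 32 40 54 58 58 53 36 37 39 36 44 58 59 58 51 36 34 36 35 35
150 32 32 32 38 48 51 50 46 35 37 38 36 41 51 52 51 44 34 34 36 36 35
151 32 32 31 33 33 32 31 32 32 36 37 35 33 34 34 34 32 31 34 36 36 36
152 32 32 32 33 32 30 30 31 32 33 35 35 38 38 33 33 33 32 34 36 35 35
153 32 32 32 32 33 32 31 31 32 32 33 35 37 37 33 33 33 32 34 37 36 35
154 32 32 32 32 33 32 31 32 32 32 32 32 33 33 32 33 33 33 35 36 36 36
0.82 [213.3, 141.5, 15.7, 34.5]
```

{"method": "step_arm", "body": {"deltas": [{"translation": [0.0005,0,0.008],"delta_rot": [0,0,0],"claw": 0},{"translation": [0.0004,0,0.006],"delta_rot": [0,0,0],"claw": 0},{"translation": [0.0002,0,0.003],"delta_rot": [0,0,0],"claw": 0},{"translation": [0,0,0],"delta_rot": [0,0,0],"claw": 0},{"translation": [0,0,0],"delta_rot": [0,0,0],"claw": 0}]}}

```text
clock: 29.0
ee_pos: [0.6131, 0.2713, 0.0938]
orientation: [0.023, 0.709, 0.704, -0.023]
wrist_force: [-0.3, 0.3, -0.6]
gripper_width: 0.0063
grasp_force: 118.3
```

{"method": "step_arm", "body": {"deltas": [{"translation": [0.0001,0,0.002],"delta_rot": [0,0,0],"claw": 0},{"translation": [0.0001,0,0.002],"delta_rot": [0,0,0],"claw": 0},{"translation": [0,0,0],"delta_rot": [0,0,0],"claw": 0}]}}

```text
clock: 29.3
ee_pos: [0.6141, 0.2718, 0.0907]
orientation: [0.023, 0.709, 0.704, -0.021]
wrist_force: [0.5, 2.4, 3.7]
gripper_width: 0.0063
grasp_force: 119.0
```

```bash
python3 go.py .612 .2709 .0877;python3 -c "
from h import *
print(observe()['ft_torque'])
b=grab('scene','s27');grab('top','t27');k=cv2.imread('pics/t27.png').astype(int).sum(2)//8
[print(y,' '.join(f'{v:02d}' for v in k[y,230:252])) for y in range(147,152)]"
```

```text
[0.6141 0.2718 0.0907] delta tool [-0.0007 -0.0021  0.003 ] up [-0.0627  0.0027 -0.998 ] fwd [0.0071 1.     0.0022] left [ 0.998  -0.0069 -0.0627] 29.3 [0.5003 2.4062 3.7324]
[-0.0398 -0.0723  0.0557]
147 32 32 31 32 34 37 38 36 34 37 39 35 34 36 36 38 38 37 35 35 35 34
148 31 32 31 33 40 45 44 41 34 37 39 36 38 43 43 43 42 37 35 36 35 35
149 32 31 32 40 54 58 58 53 36 38 39 36 45 58 59 57 51 36 34 35 35 35
150 32 32 32 38 48 51 50 46 35 37 39 36 41 52 52 50 45 33 34 36 36 35
151 32 32 31 33 33 32 32 33 33 36 37 35 34 35 35 34 33 32 34 36 36 35
```

{"method": "step_arm", "body": {"deltas": [{"translation": [0.002,0,0],"delta_rot": [0,0,0],"claw": 0},{"translation": [0.0001,0,0.001],"delta_rot": [0,0,0],"claw": 0},{"translation": [0,0,0],"delta_rot": [0,0,0],"claw": 0},{"translation": [0,0,0],"delta_rot": [0,0,0],"claw": 0}]}}

```text
clock: 29.8
ee_pos: [0.6135, 0.2735, 0.089]
orientation: [0.023, 0.709, 0.704, -0.022]
wrist_force: [0.3, 2.1, 4.8]
gripper_width: 0.0061
grasp_force: 119.1
```

```bash
python3 go.py .612 .2709 .0877
```

```text
[0.6135 0.2735 0.089 ] delta tool [-0.0025 -0.0015  0.0015] up [-0.0635  0.0014 -0.998 ] fwd [0.007  1.     0.0009] left [ 0.998  -0.0069 -0.0635] 29.8 [0.277  2.0685 4.7847]
```

{"method": "step_arm", "body": {"deltas": [{"translation": [0.002,0,0],"delta_rot": [0,0,0],"claw": 0},{"translation": [0,0,0],"delta_rot": [0,0,0],"claw": 0},{"translation": [0,0,0],"delta_rot": [0,0,0],"claw": 0}]}}

```text
clock: 30.1
ee_pos: [0.6136, 0.2739, 0.089]
orientation: [0.024, 0.709, 0.704, -0.023]
wrist_force: [1.8, -4.9, 8.1]
gripper_width: 0.0063
grasp_force: 119.3
```

```bash
python3 go.py .612 .2709 .0877
python3 - <<'E'
from h import *
S=cam("scene");p,r=pose();b=grab("scene","s28");C=p+np.array([0,-.0689,.0308])
print(proj(S,[C+[-.0045,a,q] for a in(-.095,.095) for q in(.0225,-.0225)]).round(1).tolist())
a=b.astype(int)
for c in(200,206,226,232,238,244,250,256):
    v=a[140:225,c].sum(1);print(c,v[20:80].tolist())
E
```

```text
[0.6136 0.2739 0.089 ] delta tool [-0.0029 -0.0016  0.0015] up [-0.0659  0.001  -0.9978] fwd [0.0069 1.     0.0006] left [ 0.9978 -0.0068 -0.0659] 30.1 [ 1.8417 -4.9481  8.1315]
[[255.1, 175.0], [255.5, 189.8], [187.3, 194.1], [189.2, 209.7]]
200 [306, 284, 220, 192, 144, 123, 126, 160, 215, 264, 309, 357, 383, 369, 338, 303, 226, 177, 157, 156, 138, 134, 122, 127, 125, 135, 192, 274, 286, 251, 172, 152, 160, 143, 136, 130, 140, 182, 223, 246, 218, 205, 199, 197, 194, 220, 229, 210, 191, 194, 189, 191, 200, 200, 196, 196, 196, 199, 195, 204]
206 [384, 388, 323, 255, 239, 236, 233, 232, 222, 218, 197, 199, 191, 216, 220, 218, 204, 198, 187, 183, 173, 175, 169, 164, 162, 151, 151, 157, 177, 194, 221, 197, 172, 187, 202, 214, 214, 217, 214, 215, 212, 200, 195, 207, 215, 173, 149, 142, 144, 147, 164, 199, 203, 199, 199, 193, 207, 204, 193, 193]
226 [525, 537, 523, 463, 348, 249, 229, 244, 267, 327, 350, 312, 287, 260, 285, 341, 421, 443, 401, 328, 302, 276, 240, 231, 245, 231, 208, 234, 215, 244, 280, 301, 300, 271, 227, 210, 188, 273, 461, 570, 514, 378, 246, 200, 200, 203, 203, 201, 20
[... 882 characters left out ...]
 591, 590, 592, 592, 592, 591, 589, 589, 587, 597, 594, 594, 593, 600, 592, 523, 396, 254]
250 [380, 369, 291, 239, 232, 231, 247, 310, 366, 379, 338, 277, 257, 254, 269, 275, 277, 247, 222, 189, 193, 203, 221, 220, 222, 219, 215, 208, 190, 209, 316, 494, 596, 603, 594, 589, 595, 591, 590, 595, 589, 593, 596, 591, 591, 590, 592, 593, 594, 592, 593, 595, 595, 593, 591, 596, 592, 599, 564, 451]
256 [156, 154, 143, 135, 134, 125, 123, 131, 152, 149, 158, 158, 151, 179, 202, 213, 183, 197, 296, 350, 334, 323, 325, 332, 327, 323, 301, 272, 327, 477, 583, 603, 593, 586, 590, 595, 591, 587, 600, 594, 606, 591, 598, 597, 594, 598, 596, 600, 593, 589, 601, 594, 589, 593, 593, 588, 590, 595, 577, 582]
```

The lateral force flipped sign and the vertical force rose, so the loop's peak sits on the hook wire. Centre it, release, and withdraw upwards.

{"method": "step_arm", "body": {"deltas": [{"translation": [-0.001,0,-0.0005],"delta_rot": [0,0,0],"claw": 0},{"translation": [0,0,0],"delta_rot": [0,0,0],"claw": 0},{"translation": [0,0,0],"delta_rot": [0,0,0],"claw": 0}], "grip_force": 40}}

```text
clock: 30.45
ee_pos: [0.6133, 0.2738, 0.0892]
orientation: [0.023, 0.709, 0.704, -0.023]
wrist_force: [0.4, -2.8, 4.5]
gripper_width: 0.0066
grasp_force: 119.1
```

{"method": "step_arm", "body": {"deltas": [{"translation": [0,0,0],"delta_rot": [0,0,0],"claw": 0.12},{"translation": [0,0,0],"delta_rot": [0,0,0],"claw": 0.2},{"translation": [0,0,0],"delta_rot": [0,0,0],"claw": 0.3},{"translation": [0,0,0],"delta_rot": [0,0,0],"claw": 0.4},{"translation": [0,0,0],"delta_rot": [0,0,0],"claw": 0.5}]}}

```text
clock: 30.95
ee_pos: [0.6131, 0.2744, 0.089]
orientation: [0.023, 0.709, 0.704, -0.022]
wrist_force: [0.3, -0.2, -0.8]
gripper_width: 0.0428
grasp_force: 0.0
```

```bash
python3 go.py .612 .2709 .2; python3 pl.py w29 | head -3
```

```text
[0.6131 0.2744 0.089 ] delta tool [-0.0105 -0.001  -0.1105] up [-0.0638  0.0004 -0.998 ] fwd [ 0.0071  1.     -0.0001] left [ 0.9979 -0.0071 -0.0638] 30.95 [ 0.3145 -0.1795 -0.788 ]
[0.6131 0.2744 0.089 ] -0.40701535252429455 [-0.0001 -0.0638 -0.998 ] 31.0 [-0.1776 -0.6613 -0.0981]
green rows 225 388
(225, np.int64(280), np.int64(294), np.float64(287.0)) (233, np.int64(280), np.int64(295), np.float64(287.5)) (241, np.int64(279), np.int64(296), np.float64(287.5)) (249, np.int64(279), np.int64(297), np.float64(288.0)) (257, np.int64(279), np.int64(298), np.float64(288.5)) (265, np.int64(279), np.int64(299), np.float64(289.0)) (273, np.int64(280), np.int64(299), np.float64(289.5)) (281, np.int64(280), np.int64(299), np.float64(289.5)) (289, np.int64(281), np.int64(299), np.float64(290.0)) (297, np.int64(287), np.int64(299), np.float64(293.0)) (305, np.int64(293), np.int64(299), np.float64(296.0)) (313, np.int64(287), np.int64(300), np.float64(293.5)) (328, np.int64(282), np.int64(300), np.float64(291.0)) (336, np.int64(283), np.int64(300), np.float64(291.5)) (344, np.int64(283), np.int64(300), np.float64(291.5)) (352, np.int64(283), np.int64(301), np.float64(292.0)) (360, np.int64(284), np.int64(301), np.float64(292.5)) (368, np.int64(284), np.int64(301), np.float64(292.5)) (376, np.int64(284), np.int64(301), np.float64(292.5)) (384, np.int64(285), np.int64(301), np.float64(293.0))
```

{"method": "step_arm", "body": {"deltas": [{"translation": [0,0.003,0],"delta_rot": [0,0,0],"claw": 0.6},{"translation": [-0.0013,0,-0.02],"delta_rot": [0,0,0],"claw": 0.6},{"translation": [-0.0016,0,-0.025],"delta_rot": [0,0,0],"claw": 0.6},{"translation": [-0.002,0,-0.03],"delta_rot": [0,0,0],"claw": 0.6},{"translation": [0,0,0],"delta_rot": [0,0,0],"claw": 0.6}]}}

```text
clock: 31.5
ee_pos: [0.6189, 0.2754, 0.169]
orientation: [0.024, 0.709, 0.704, -0.019]
wrist_force: [0.1, -0.5, 0.4]
gripper_width: 0.0515
grasp_force: 0.0
```

```bash
python3 go.py .5 .4 .2; python3 pl.py w30 | head -3 | cut -c1-400
python3 - <<'E'
from h import *
S=cam("scene");b=grab("scene","s30")
for d in silhouettes("scene","plate_center")[:3]:print(round(d['conf'],2),d['rect'])
C=np.array([.615,.203,.118]);print(proj(S,[C+[-.0045,a,q] for a in(-.095,.095) for q in(.0225,-.0225)]).round(1).tolist())
a=b.astype(int)
for c in(190,196,226,238,250,255):print(c,a[160:220,c].sum(1).tolist())
E
```

```text
[0.6189 0.2754 0.169 ] delta tool [ 0.1216 -0.1196 -0.0393] up [-0.0606  0.0072 -0.9981] fwd [0.0076 0.9999 0.0067] left [ 0.9981 -0.0071 -0.0607] 31.5 [ 0.0517 -0.4863  0.4392]
[0.6189 0.2754 0.169 ] -0.4086473011934079 [ 0.0067 -0.0607 -0.9981] 31.55 [ 0.1044 -0.3138  0.1596]
green rows 187 390
(187, np.int64(271), np.int64(282), np.float64(276.5)) (195, np.int64(271), np.int64(282), np.float64(276.5)) (203, np.int64(270), np.int64(283), np.float64(276.5)) (211, np.int64(271), np.int64(283), np.float64(277.0)) (219, np.int64(271), np.int64(283), np.float64(277.0)) (227, np.int64(271), np.int64(283), np.float64(277.0)) (235, np.int64(272), np.int64(283), np.float64(277.5)) (243, np.int64(
0.63 [102.9, 251.9, 60.6, 30.3]
0.58 [181.4, 169.0, 75.7, 42.3]
[[255.5, 175.2], [255.9, 189.9], [187.9, 194.3], [189.8, 209.8]]
190 [137, 173, 182, 221, 314, 395, 385, 309, 298, 307, 306, 299, 316, 314, 308, 304, 296, 329, 467, 583, 590, 588, 588, 581, 593, 592, 594, 585, 590, 587, 577, 480, 304, 172, 166, 167, 167, 164, 177, 175, 191, 210, 202, 211, 207, 223, 236, 245, 226, 220, 202, 196, 174, 16
[... 857 characters left out ...]
 586, 587, 592, 588, 592, 592, 590, 600, 582, 520, 408, 272, 218, 200, 207, 190, 160, 155]
250 [374, 368, 293, 238, 234, 227, 241, 305, 358, 370, 328, 279, 268, 274, 267, 246, 223, 184, 172, 191, 195, 199, 201, 210, 197, 196, 180, 199, 320, 482, 585, 600, 599, 590, 586, 584, 585, 590, 587, 585, 590, 590, 593, 589, 585, 581, 590, 591, 584, 590, 591, 593, 589, 592, 595, 597, 581, 475, 330, 364]
255 [248, 273, 309, 302, 282, 262, 256, 263, 258, 246, 227, 205, 200, 190, 177, 177, 170, 212, 300, 353, 335, 327, 325, 298, 276, 267, 331, 465, 571, 593, 600, 593, 593, 591, 590, 592, 587, 586, 585, 589, 595, 593, 590, 589, 589, 584, 587, 587, 590, 591, 588, 592, 586, 590, 588, 583, 588, 578, 583, 592]
```

{"method": "step_arm", "body": {"deltas": [{"translation": [0.01,0,-0.04],"delta_rot": [0,0,0],"claw": 0.6},{"translation": [0.02,-0.01,-0.04],"delta_rot": [0,0,0],"claw": 0.6},{"translation": [0.02,-0.03,-0.02],"delta_rot": [0,0,0],"claw": 0.6},{"translation": [0.02,-0.04,0],"delta_rot": [0,0,0],"claw": 0.6},{"translation": [0.02,-0.04,0],"delta_rot": [0,0,0],"claw": 0.6}]}}

```text
clock: 32.15
ee_pos: [0.4955, 0.3716, 0.2576]
orientation: [0.023, 0.71, 0.704, -0.023]
wrist_force: [0.3, 0.8, -0.0]
gripper_width: 0.0514
grasp_force: 0.0
```

{"method": "step_arm", "body": {"deltas": [{"translation": [0,-0.04,0],"delta_rot": [0,0,0],"claw": 0.6},{"translation": [0,-0.03,0],"delta_rot": [0,0,0],"claw": 0.6},{"translation": [0,0,0],"delta_rot": [0,0,0],"claw": 0.6},{"translation": [0,0,0],"delta_rot": [0,0,0],"claw": 0.6},{"translation": [0,0,0],"delta_rot": [0,0,0],"claw": 0.6}]}}

```text
clock: 32.65
ee_pos: [0.4276, 0.3716, 0.2578]
orientation: [0.023, 0.709, 0.704, -0.023]
wrist_force: [0.3, -0.1, 0.7]
gripper_width: 0.0508
grasp_force: 0.0
```

Run:
```python
from h import *
S=cam("scene");T=cam("top");s=observe();print(s['ee_pos'],s['clock'])
b=grab("scene","s31");t=grab("top","t31")
for n in("scene","top"):
  for k in("plate_center","key_grip","mug","lemon","timer"):
    print(n,k,[(round(d['conf'],2),[int(v) for v in d['rect']]) for d in silhouettes(n,k)[:3]])
for q in silhouettes("scene","plate_center"):
    P=np.argwhere(q['pixels'])[:,::-1]
    if 170<P[:,0].mean()<260:print([(c,P[P[:,0]==c][:,1].min(),P[P[:,0]==c][:,1].max()) for c in range(P[:,0].min(),P[:,0].max()+1,5)])
C=np.array([.615,.203,.118]);print(proj(S,[C+[-.0045,a,q] for a in(-.095,.095) for q in(.0225,-.0225)]).round(1).tolist(),proj(T,[C+[0,-.095,.0225],C+[0,.095,.0225]]).round(1).tolist())
```

```text
[0.4276 0.3716 0.2578] 32.65
scene plate_center [(0.97, [105, 251, 55, 29]), (0.94, [184, 174, 72, 36]), (0.52, [265, 243, 19, 10])]
scene key_grip [(0.58, [287, 162, 43, 43])]
scene mug [(0.69, [194, 252, 29, 28]), (0.48, [182, 174, 71, 38])]
scene lemon [(0.63, [372, 194, 29, 21]), (0.45, [269, 247, 13, 6])]
scene timer [(0.73, [174, 291, 41, 27]), (0.16, [268, 245, 9, 6])]
top plate_center [(0.85, [201, 155, 87, 7]), (0.51, [124, 179, 49, 5])]
top key_grip [(0.47, [357, 153, 20, 19])]
top mug [(0.66, [180, 214, 28, 33])]
top lemon []
top timer [(0.88, [157, 245, 27, 28])]
[(186, np.int64(205), np.int64(209)), (191, np.int64(192), np.int64(209)), (196, np.int64(191), np.int64(207)), (201, np.int64(189), np.int64(205)), (206, np.int64(187), np.int64(203)), (211, np.int64(185), np.int64(202)), (216, np.int64(177), np.int64(200)), (221, np.int64(182), np.int64(199)), (226, np.int64(180), np.int64(197)), (231, np.int64(178), np.int64(195)), (236, np.int64(177), np.int64(194)), (241, np.int64(175), np.int64(192)), (246, np.int64(172), np.int64(190)), (251, np.int64(172), np.int64(189))]
[[255.5, 175.2], [255.9, 189.9], [187.9, 194.3], [189.8, 209.8]] [[283.3, 163.3], [202.0, 161.5]]
```

{"method": "step_arm", "body": {"deltas": [{"translation": [0,0,0],"delta_rot": [0,0,0],"claw": 0.6},{"translation": [0,0,0],"delta_rot": [0,0,0],"claw": 0.6},{"translation": [0,0,0],"delta_rot": [0,0,0],"claw": 0.6},{"translation": [0,0,0],"delta_rot": [0,0,0],"claw": 0.6},{"translation": [0,0,0],"delta_rot": [0,0,0],"claw": 0.6}]}}

```text
clock: 33.8
ee_pos: [0.4268, 0.3717, 0.2583]
orientation: [0.023, 0.709, 0.704, -0.022]
wrist_force: [-0.0, 0.9, 0.5]
gripper_width: 0.0513
grasp_force: 0.0
```

Run:
```python
from h import *
for n in("scene","top"):
    now=grab(n,n+"_end");old=cv2.imread("pics/s1.png" if n=="scene" else "pics/t1.png")[:,:,::-1]
    for k,I in(("before",old),("now",now)):
        f=I.astype(int);m=(f[...,0]-f[...,2]>70)&(f[...,0]-f[...,1]>45)
        w=m[135:200,295:335] if n=="scene" else m[145:185,345:385];q=np.argwhere(w)
        print(n,k,len(q),q.mean(0),q.min(0),q.max(0))
print([(round(d['conf'],2),d['rect']) for d in silhouettes("scene","plate_center")[:2]],observe()['clock'])
```

```text
scene before 23 [14.5217 20.1739] [13 17] [16 24]
scene now 22 [14.0455 19.9091] [12 17] [16 23]
top before 55 [15.1091 26.6364] [11 23] [20 30]
top now 58 [13.431  27.1724] [ 9 24] [18 30]
[(0.88, [186.1, 169.9, 70.8, 41.8]), (0.61, [101.8, 250.3, 62.0, 34.8])] 33.95
```

```bash
python3 -c "
from station import sign_off
print(sign_off())"
```

```text
the job is handed in; nothing more can be done
None
```

I freed the long green plate with the key, hung the key back on its rack upright about 4 mm behind its old spot, hung the plate level and free on the display hook, and signed off at about 34 s; the mug and timer were unmoved in the final camera check, and the lemon was seen in only one camera view.

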